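Lock the work stage and clamp a bronze plaque for cleaning

ROBOT

A 6-joint arm with a two-finger parallel gripper is mounted at the origin on the work surface. World frame = base frame: x ahead of the robot, y to its left, z up, the work surface at z = 0. Lengths are in m, angles in degrees, forces in N, time in s.
With the tool pointing down it reaches from about 0.375 to 0.9 m from the base axis. Payload 3.1 kg.
Tool frame: the origin (TCP) lies between the finger pads; the fingertips stand 19 mm ahead of it and the grasp point (between the pads) is the TCP; z points along the fingers, x is the direction in which the jaws open and shut, and the axes are right-handed (so a half turn about z gives the same grasp; the last joint's range is limited). The gripper opens to 87 mm and grips with 3 to 60 N. Pads are 19 mm wide; open, the fingers measure 117 mm over their backs; the gripper's body (75 mm by 190 mm) begins 51 mm behind the grasp point.
Start: joints at [56.923, 30.224, 82.088, -0, 67.689, -10.227], TCP at [0.243, 0.576, 0.242] pointing down, gripper open.
Joint ranges: [-176.69, 176.69], [-43.24, 126.21], [12.49, 139.97], [-82, 262], [0, 151.66], [-163.58, 163.58]. Speed limits (degrees/s): [159.86, 159.86, 180, 180, 180, 180].

INTERFACE

Orientations are given as a 3x3 rotation matrix whose columns are the frame's x, y, z axes.
In Python, from rig import read_state, capture, camera_info, hand_in, spot_in, silhouettes gives the robot as it stands.
- The arm moves only by the shell command python3 -m jog 'ROWS'. ROWS is text: rows parted by semicolons, each of 7 numbers parted by spaces: the shift along the tool's x, y, z in m, then the turn, a rotation vector about the tool's x, y, z in degrees, then the opening, from 0 (shut) to 1 (fully open). A call has 1 to 8 rows; each row is the pose to reach, as a shift and turn from the pose commanded when the call began, along the tool's axes at that moment; what a row does not reach only later rows make up. A row lasts 1/8 s, in which the tool goes at most 62.5 mm and 10.7 degrees, less where a joint would pass 70% of its speed; a pose out of reach is approached as far as the arm can. A call with a gripper value outside its range is refused whole. The fingers move at their own pace and stop on an object; the grip force is fixed at half the most. Time passes only in rows, so rows that repeat a pose let the fingers close. It gives the time, the measured TCP pose, the force and the opening at its end, in the units of the state.
- read_state(): the state, without advancing time (a new reading comes with each control period).
- capture(name): name is "scene" or "side" or "wrist"; returns (picture, depth): 480x640x3 uint8, red, green, blue; 480x640 float32, m along the optical axis (not along the pixel's ray), 0 where there is no reading.
- camera_info(name): a dict with "vfov" (degrees; the focal length in pixels is half the picture's height over the tangent of half this angle, whatever the lens; pixels are square), "cx", "cy" (the principal point, pixels), "R" (3x3) and "t" (3): a world point X has camera coordinates R X + t; the wrist camera has in their place "tool_from_camera" (4x4, takes a point from camera to tool coordinates, whose origin is the TCP and whose axes are the tool frame's). Camera axes: x right, y down, z forward; pixel columns grow to the right and rows downward; lengths in m; the calibration is good to about 2 mm. A picture is of the moment at which its call begins: read the wrist's pose just before it. camera_info takes no time and is no camera call.
- hand_in(): hands the job in, once; it reports no verdict.
Trained networks look in the newest picture that a camera, given by its name, has taken for a name from the list of things; names that differ only in an ending like _2 or _b are one class to them, and where a whole thing is asked for, a point or a joint stands for the part that bears it (a point fixed in the world has none). Each returns a list of dicts, best first, with "score" (0 to 1); they miss things now and then, are a little off and sometimes report something else, mostly with a low value. They report only what shows in the picture. A call takes as long as a camera call.
- spot_in(label, camera): "centre" ([x, y, z] in m, in world coordinates, good to about 4 mm: the middle of the surface that is visible of it).
- silhouettes(label, camera): "region" (480x640 bool, what is visible of it).
The state is a dict: "time_s": time; "joint_positions": joint angles; "qvel": joint speeds; "tau": joint torques, N m; "position": TCP position; "tcp_rot": TCP orientation; "force": force on the tool from outside, world axes, zero at the start; "moment": the same for the moment, N m; "opening": opening from 0.0 (shut) to 1.0 (fully open).
Only numpy, scipy, OpenCV 4.12 (cv2) and the standard library are available. Lean on these libraries where they do the work, as an engineer would, in place of code of your own. Each camera call takes 0.05 s, during which the arm holds its last target.

TASK

Get the bronze plaque ready for cleaning: turn the stage plate until its three holes line up with the holes in the base beneath, and push every pin from the wooden rack fully home through both, one pin to a hole. Then lay the plaque flat on the stage's dark mark, lengthwise along it, and push the toggle clamp's handle down past its dead point to its stop so that the pad holds the plaque. Put the smaller loose sherds from the foam in the small empty tray next to it, and leave the blower bulb, jar and brush where they are.

Things in the scene. Friction and masses are not known exactly. Their poses are not given: they have to be found in the camera images.
- jig: The fixed work-holding jig: dark steel base plate 200 x 200 mm, 24 mm thick, with a 90 mm wide tongue on its +y side (to 210 mm from the centre) that carries the toggle clamp. Origin at the centre of the base's underside on the table; z up; x and y along its edges. The aluminium stage plate (160 x 160 mm, 12 mm thick, top 37 mm above the table) lies on it and turns about the vertical through this origin. Stage and base both have three through holes 12 mm in diameter.
- stage (a joint): Turn of the stage plate about the vertical, rad, counter-clockwise from above positive. 0: its edges are parallel to the base's and all three holes line up. It starts 0.5 to 1.1 turned, has slight friction (about 0.15 N m) and stays where it is left until pinned.
- post (a point): Upright round steel post for turning the stage, 16 mm in diameter, 34 mm high, fixed on the stage plate near its corner, 88 mm from the turning axis (at x -62, y -62 mm of the jig when the stage is at 0). The point is on its axis, 22 mm over the stage top; it moves with the stage.
- mark (a point): Centre of the stage, on its top face. A dark rubber rectangle 52 x 76 mm marks where the plaque goes; its long side runs along the jig's y when the stage is at 0. The rubber turns with the stage; the point's own axes stay those of the jig.
- hole1 (a point): Point over the base's first hole, at the level of the stage top, at x 54, y 50 mm of the jig; fixed to the base. The stage's hole is here too when the stage is at 0.
- hole2 (a point): The same for the second hole, at x -54, y 50 mm of the jig.
- hole3 (a point): The same for the third hole, at x 0, y -66 mm of the jig.
- clamp_pivot (a point): Pivot of the toggle clamp's handle, at x 0, y 170 mm of the jig, 75 mm above the table, between two steel cheeks (37 mm wide over all, from y 108 to 193 mm, up to 84 mm above the table). The handle points away from the stage (+y of the jig); the clamp's arm pivots at y 125 mm, 65 mm above the table, and reaches 125 mm towards the stage. Open, the arm stands raised, its end about 200 mm above the table.
- clamp_handle (a joint): Turn of the clamp's handle, rad, about the jig's x through the pivot. 0: open, handle raised 1.05 rad above level. It grows as the handle is pushed down; dead centre at 0.95; at 1.01 the handle is against its stop (0.04 rad above level) and the clamp stays locked. The arm is linked to it and comes down with it. It takes 5 to 10 N at the grip near dead centre; light friction holds it open. Lifting the grip with 5 to 10 N opens it again.
- clamp_grip (a point): Point on the axis of the handle's round black grip (18 mm thick), 75 mm from the pivot; the grip runs from 26 to 104 mm from the pivot. Moves with the handle.
- clamp_pad: Round rubber pad under the end of the clamp's arm, 20 mm across, on a spring; when the clamp is locked it comes down over the middle of the stage and presses a 10 mm thick part with about 10 N.
- rack: Fixed wooden rack 50 x 150 x 42 mm (z up), origin at the centre of its underside. Three 12 mm holes along its y, 46 mm apart, hold the pins upright.
- pin1_grip (a point): A steel locking pin, 68 mm long, standing in the rack (some pins may be absent). Shank 10 mm in diameter and 34 mm long with a tapered tip; above it a collar 28 mm across, 4 mm thick; above that a round head 18 mm in diameter, 30 mm high. The point is on its axis in the head, 25 mm above the underside of the collar and 59 mm above the tip. Fully home, the collar lies on the stage top. z along the pin, up.
- pin2_grip (a point): A steel locking pin, 68 mm long, standing in the rack (some pins may be absent). Shank 10 mm in diameter and 34 mm long with a tapered tip; above it a collar 28 mm across, 4 mm thick; above that a round head 18 mm in diameter, 30 mm high. The point is on its axis in the head, 25 mm above the underside of the collar and 59 mm above the tip. Fully home, the collar lies on the stage top. z along the pin, up.
- pin3_grip (a point): A steel locking pin, 68 mm long, standing in the rack (some pins may be absent). Shank 10 mm in diameter and 34 mm long with a tapered tip; above it a collar 28 mm across, 4 mm thick; above that a round head 18 mm in diameter, 30 mm high. The point is on its axis in the head, 25 mm above the underside of the collar and 59 mm above the tip. Fully home, the collar lies on the stage top. z along the pin, up.
- plaque_center (a point): Centre of the green-brown bronze plaque, a plain rectangle 70 mm (its x) x 46 mm (its y) x 10 mm thick with a thin raised frame line on top, lying flat on the foam.
- sherd1_center (a point): Centre of a loose bronze sherd (may be absent), about 58 mm (its x, from -26 to +32 mm) x 34 mm (its y), 8 mm thick, pointed at its +x end, lying flat on the foam.
- sherd2_center (a point): Centre of a loose bronze sherd (may be absent), about 58 mm (its x, from -26 to +32 mm) x 34 mm (its y), 8 mm thick, pointed at its +x end, lying flat on the foam.
- tray: Open finds tray of plain card, fixed, 140 mm (its x) x 180 mm (its y) x 30 mm high outside, walls 4 mm; origin at the centre of its underside.
- foam: White foam sheet 130 x 350 x 8 mm, fixed on the table; the plaque and the sherds lie on it. Origin at the centre of its underside.
- blower: Bystander, leave alone: red rubber blower bulb, 62 mm across, 100 mm tall, standing. Origin at its underside.
- jar: Bystander, leave alone: small capped jar, 48 mm across, 70 mm tall, standing. Origin at its underside.
- brush: Bystander, leave alone: brush, 170 mm long, lying. Origin at its underside.

How it is judged (in metres and radians):
On the way, in this order (a step that is already met when the one before it is completed fails the run):
1. the stage is turned until the holes line up (value of joint stage between -0.05 and 0.05 rad), for 0.2 s.
2. every pin is fully home through stage and base (all of step 1 and z of each of pin1_grip, pin2_grip, pin3_grip in the frame of jig below 0.066 m and angle between each of pin1_grip, pin2_grip, pin3_grip's own z axis and vertical below 0.2 rad and (horizontal distance between pin1_grip and hole1 below 0.005 m or horizontal distance between pin1_grip and hole2 below 0.005 m or horizontal distance between pin1_grip and hole3 below 0.005 m) and (horizontal distance between pin2_grip and hole1 below 0.005 m or horizontal distance between pin2_grip and hole2 below 0.005 m or horizontal distance between pin2_grip and hole3 below 0.005 m) and (horizontal distance between pin3_grip and hole1 below 0.005 m or horizontal distance between pin3_grip and hole2 below 0.005 m or horizontal distance between pin3_grip and hole3 below 0.005 m)), for 0.2 s.
3. the plaque lies flat on the mark, lengthwise (horizontal distance between plaque_center and mark below 0.012 m and z of plaque_center in the frame of jig between 0.038 and 0.046 m and angle between the x axis of plaque_center and the y axis of jig, either way round below 0.25 rad), for 0.2 s.
4. the clamp is over centre and its pad presses the plaque (all of step 3 and value of joint clamp_handle above 0.97 rad and contact force between clamp_pad and plaque above 4 N), for 0.3 s.
At the end, for the whole second after the job is handed in: Stage within 0.05 rad of 0; pins upright, within 5 mm of a hole, collar within 4 mm of the stage top; plaque flat on the stage within 12 mm and 0.25 rad of the mark; handle beyond 0.97 rad, pad pressing the plaque with over 4 N; sherds at rest in the tray (all of step 2 and all of step 4 and x of sherd1_center in the frame of tray between -0.066 and 0.066 m and y of sherd1_center in the frame of tray between -0.086 and 0.086 m and z of each of sherd1_center, sherd2_center in the frame of tray below 0.03 m and linear speed of each of sherd1, sherd2 below 0.02 m/s and x of sherd2_center in the frame of tray between -0.066 and 0.066 m and y of sherd2_center in the frame of tray between -0.086 and 0.086 m); the robot touches nothing.
It fails at once if the blower is moved by more than 30 mm (distance of blower from where it was at the start of the episode above 0.03 m).
It fails at once if the jar is moved by more than 30 mm (distance of jar from where it was at the start of the episode above 0.03 m).
It fails at once if the brush is moved by more than 30 mm (distance of brush from where it was at the start of the episode above 0.03 m).
Of pin1, pin2, pin3 only 2 to 3 are there at a start; the rules pass over those that are not, and their reading is None.
Of sherd1, sherd2 only 1 to 2 are there at a start; the rules pass over those that are not, and their reading is None.
At some moment in a run one of sherd1, sherd2 may be knocked a few centimetres aside while the robot is not near it.
It also fails if it takes over 210 s, if anything falls off the work surface, if the arm or the gripper's body presses on something with over 40 N, if the wrist force passes 120 N, or if a joint passes its speed limit or range.

## Working session

There is one attempt and no reset: what is moved stays moved. The work goes in short steps, Python scripts to look and compute and a shell command to move; the robot and the scene stay as the last step left them, time stands still between calls to the robot, and variables do not carry over. Pictures are saved under pics/ and viewed, and the job is handed in when it is done.

```bash
ls; mkdir -p pics; cat > h.py <<'E'
import numpy as np, cv2
from rig import *
def K(n):
    c=camera_info(n); f=240/np.tan(np.radians(c["vfov"])/2); return c,f
def world(n,u,v,d,st=None):
    c,f=K(n); p=np.array([(u-c["cx"])*d/f,(v-c["cy"])*d/f,d])
    if n=="wrist":
        T=np.array(c["tool_from_camera"]); p=T[:3,:3]@p+T[:3,3]
        return np.array(st["tcp_rot"])@p+np.array(st["position"])
    return np.array(c["R"]).T@(p-np.array(c["t"]))
def cloud(n,depth,st=None):
    c,f=K(n); v,u=np.mgrid[0:480,0:640]
    P=np.stack([(u-c["cx"])*depth/f,(v-c["cy"])*depth/f,depth],-1)
    if n=="wrist":
        T=np.array(c["tool_from_camera"]); P=P@T[:3,:3].T+T[:3,3]
        return P@np.array(st["tcp_rot"]).T+np.array(st["position"])
    return (P-np.array(c["t"]))@np.array(c["R"])
def proj(n,X,st=None):
    c,f=K(n); X=np.array(X)
    if n=="wrist":
        T=np.linalg.inv(np.array(c["tool_from_camera"])); p=np.array(st["tcp_rot"]).T@(X-np.array(st["position"])); p=T[:3,:3]@p+T[:3,3]
    else: p=np.array(c["R"])@X+np.array(c["t"])
    return p[0]/p[2]*f+c["cx"],p[1]/p[2]*f+c["cy"]
def snap(n,name):
    st=read_state(); im,d=capture(n); cv2.imwrite(f"pics/{name}.png",im[:,:,::-1]); np.savez(f"{name}.npz",im=im,d=d); return st,im,d
def delta(target,zang=None,st=None):
    """shift in tool axes to reach world target; zang= desired world yaw of tool x (deg), tool down"""
    st=st or read_state(); R=np.array(st["tcp_rot"]); s=R.T@(np.array(target)-np.array(st["position"]))
    out=[s.round(4)]
    if zang is not None:
        a=np.radians(zang); x=np.array([np.cos(a),np.sin(a),0]); z=np.array([0,0,-1.]); Rd=np.stack([x,np.cross(z,x),z],1)
        rv=cv2.Rodrigues(R.T@Rd)[0].ravel(); out.append(np.degrees(rv).round(2))
    return out
E
python3 - <<'E'
from h import *
print({k:np.round(v,4).tolist() if not isinstance(v,str) else v for k,v in read_state().items()})
for n in("scene","side"):
    st,im,d=snap(n,n+"0"); c=camera_info(n); print(n,c["vfov"],-np.array(c["R"]).T@c["t"])
snap("wrist","wrist0")
print(camera_info("wrist"))
for l in("pin1_grip","sherd1_center","plaque_center","tray","jig","rack","foam","blower","jar","brush","post","clamp_grip","stage"):
    for n in("scene","side"):
        print(l,n,[(np.round(r["centre"],3).tolist(),round(r["score"],2)) for r in spot_in(l,n)][:5])
E
```

```text
pics
{'time_s': 0.0, 'joint_positions': [56.9234, 30.2785, 82.1569, -0.001, 67.6915, -10.2289], 'qvel': [0.0279, 0.0176, -0.0766, 0.0315, 0.119, 0.0278], 'tau': [0.0009, -44.0037, -17.6593, 0.0634, 0.0584, -0.0002], 'position': [0.2423, 0.5754, 0.2406], 'tcp_rot': [[0.3883, 0.9215, -0.0012], [0.9215, -0.3883, -0.0019], [-0.0022, -0.0004, -1.0]], 'force': [0.5857, -0.584, 0.5961], 'moment': [0.011, -0.0003, 0.0384], 'opening': 1.004}
scene 46.55021344544701 [1.0496844  0.42183996 1.14631017]
side 56.93566946515894 [ 0.23960332 -0.69386253  0.62703343]
{'vfov': 70.20261089704013, 'cx': 322.20047126019836, 'cy': 237.21803290808373, 'tool_from_camera': array([[ 9.99999875e-01,  1.78689032e-04, -4.66068778e-04,
        -1.48548598e-03],
       [-3.05059757e-05,  9.53859764e-01,  3.00252478e-01,
        -8.34127519e-02],
       [ 4.98216079e-04, -3.00252426e-01,  9.53859650e-01,
        -1.43160295e-01],
       [ 0.00000000e+00,  0.00000000e+00,  0.00000000e+00,
         1.00000000e+00]])}
pin1_grip scene []
pin1_grip side [([0.58, -0.23, 0.058], 0.52), ([0.546, 0.074, 0.034], 0.21)]
sherd
[... 810 characters left out ...]
([0.796, 0.162, 0.052], 0.81)]
blower side [([0.778, 0.135, 0.044], 0.75)]
jar scene [([0.769, 0.009, 0.071], 0.59), ([0.587, 0.078, 0.038], 0.42)]
jar side [([0.753, -0.02, 0.046], 0.64)]
brush scene [([0.77, -0.236, 0.014], 0.66)]
brush side [([0.769, -0.247, 0.014], 0.58)]
post scene [([0.588, 0.074, 0.038], 0.62), ([0.542, 0.261, 0.124], 0.41)]
post side [([0.574, 0.059, 0.035], 0.67), ([0.561, 0.136, 0.176], 0.56)]
clamp_grip scene [([0.539, 0.261, 0.121], 0.83), ([0.578, 0.116, 0.036], 0.66), ([0.421, -0.366, 0.017], 0.61), ([0.605, -0.161, 0.04], 0.46)]
clamp_grip side [([0.554, 0.076, 0.034], 0.71)]
stage scene [([0.587, 0.075, 0.039], 0.9)]
stage side [([0.573, 0.058, 0.041], 0.68)]
```

View pics/scene0.png

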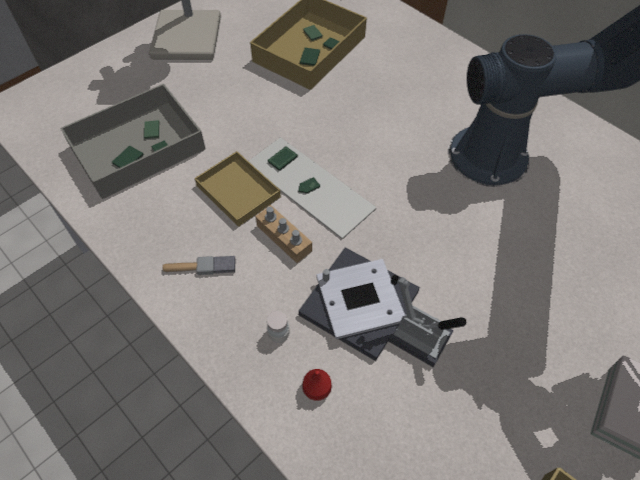

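View pics/side0.png

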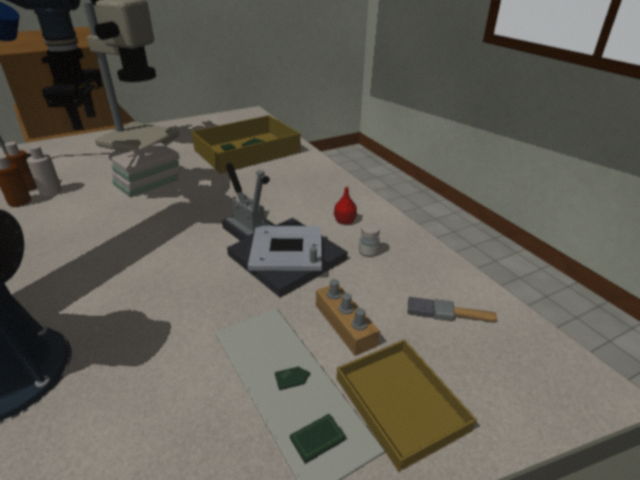

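Scene: the jig is at about pixel (360,300), with the post at (323,277). The rack with three pins is at (285,230), and the foam holds the plaque (283,158) and one sherd (309,186). The card tray is at (237,187). Next I'll measure poses from depth.

```bash
python3 - <<'E'
from h import *
z=np.load("scene0.npz"); P=cloud("scene",z["d"]); im=z["im"]
def band(lo,hi,x,y):
    return (P[...,2]>lo)&(P[...,2]<hi)&(P[...,0]>x[0])&(P[...,0]<x[1])&(P[...,1]>y[0])&(P[...,1]<y[1])&(z["d"]>0)
def rect(m,name):
    m=cv2.morphologyEx(m.astype(np.uint8),cv2.MORPH_OPEN,np.ones((3,3)))
    n,l,s,_=cv2.connectedComponentsWithStats(m); i=1+np.argmax(s[1:,4]); q=P[l==i]
    r=cv2.minAreaRect((q[:,:2]*1000).astype(np.float32)); print(name,r,len(q),q[:,2].mean())
rect(band(.031,.043,(.42,.75),(-.06,.25)),"stage")
rect(band(.018,.043,(.42,.75),(-.06,.19)),"base+stage")
rect(band(.018,.03,(.42,.75),(-.06,.32)),"base")
rect(band(.036,.048,(.5,.7),(-.25,-.07)),"rack")
rect(band(.02,.04,(.47,.7),(-.5,-.25)),"tray")
rect(band(.004,.012,(.33,.52),(-.5,-.05)),"foam")
for l in("plaque_center","sherd1_center"):
  for n in("scene",):
    capture(n)
    for s in silhouettes(l,n)[:2]:
        m=s["region"]; q=P[m&(z["d"]>0)]; q=q[(q[:,2]>.0125)]
        r=cv2.minAreaRect((q[:,:2]*1000).astype(np.float32)); print(l,s["score"],r,m.sum(),q[:,2].mean())
E
```

```text
stage ((581.4503784179688, 72.8856201171875), (162.68849182128906, 160.74862670898438), 61.81062698364258) 4378 0.035620059083386765
base+stage ((581.617431640625, 73.5019302368164), (223.48428344726562, 224.39247131347656), 20.43136215209961) 6798 0.031311946886194764
base ((594.38232421875, 199.49325561523438), (81.46868896484375, 232.85092163085938), 40.58760452270508) 1703 0.023590541270745495
rack ((588.6280517578125, -175.81997680664062), (147.30535888671875, 52.342529296875), 89.85003662109375) 745 0.04105540052160635
tray ((573.5772094726562, -457.1500549316406), (8.109904289245605, 37.844539642333984), 84.52088165283203) 42 0.025504673787602565
foam ((466.3646240234375, -189.7755126953125), (69.36614990234375, 81.49732971191406), 45.69661331176758) 290 0.006859633143894569
plaque_center 0.89 ((426.0626220703125, -365.4833068847656), (71.83487701416016, 48.56528091430664), 5.440038681030273) 428 0.016586066920954164
sherd1_center 0.29 ((789.5997314453125, -251.504638671875), (43.427371978759766, 169.28567504882812), 49.40412521362305) 946 0.016936701365866884
```

```bash
python3 - <<'E'
from h import *
im=np.load("scene0.npz")["im"]
c=im[220:380,240:480]; cv2.imwrite("pics/crop0.png",cv2.resize(c,None,fx=3.3,fy=3.3,interpolation=cv2.INTER_CUBIC)[:,:,::-1])
E
```

```text
(no output)
```

View pics/crop0.png

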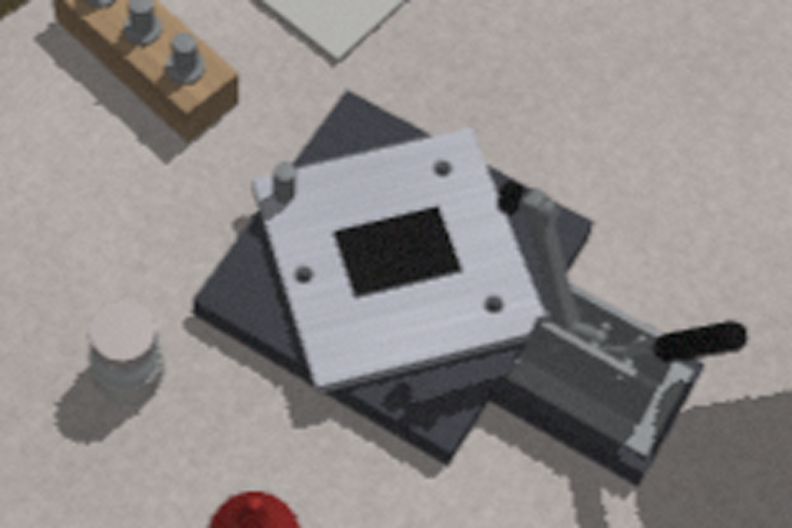

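View pics/wrist0.png

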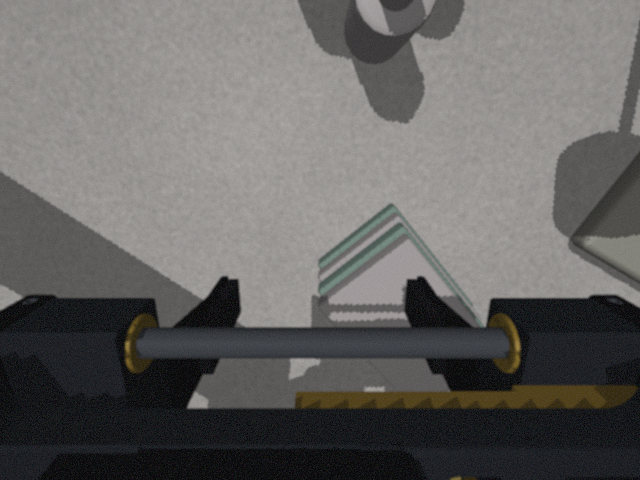

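```bash
cat >> h.py <<'E'
def ray(n,u,v,z,st=None):
    a=world(n,u,v,0.1,st); b=world(n,u,v,1.0,st); t=(z-a[2])/(b[2]-a[2]); return a+t*(b-a)
E
python3 - <<'E'
from h import *
f=lambda u,v,z: ray("scene",u/3.3+240,v/3.3+220,z)[:2].round(4)
print("base",[f(*p,.024) for p in((348,92),(592,222),(448,460),(195,310))])
print("stage",[f(*p,.037) for p in((472,130),(545,315),(318,386),(255,182))])
print("holes",[f(*p,.037) for p in((442,168),(493,304),(303,274))])
print("mark",[f(*p,.037) for p in((334,232),(438,208),(462,270),(356,297))])
print("posttop",f(284,170,.071))
print("tongue",[f(*p,.024) for p in((702,366),(640,470))])
E
```

```text
base [array([ 0.5087, -0.0429]), array([0.4613, 0.1472]), array([0.659 , 0.1974]), array([0.7056, 0.009 ])]
stage [array([0.4738, 0.0445]), array([0.5436, 0.1749]), array([0.6882, 0.1081]), array([ 0.6138, -0.0296])]
holes [array([0.5116, 0.0513]), array([0.5627, 0.1459]), array([0.639 , 0.0438])]
mark [array([0.6015, 0.0355]), array([0.5366, 0.0711]), array([0.5592, 0.1147]), array([0.6252, 0.0801])]
posttop [ 0.6066 -0.0091]
tongue [array([0.4901, 0.2672]), array([0.5748, 0.2856])]
```

```bash
python3 - <<'E'
from h import *
z=np.load("scene0.npz"); P=cloud("scene",z["d"])
a=np.radians(14.1); o=np.array([.581,.0745])
J=(P[...,:2]-o)@np.array([[np.cos(a),-np.sin(a)],[np.sin(a),np.cos(a)]])
m=(P[...,2]>.085)&(abs(J[...,0])<.06)&(J[...,1]>0)&(J[...,1]<.3)&(z["d"]>0)
for lo in np.arange(.085,.23,.015):
    k=m&(P[...,2]>=lo)&(P[...,2]<lo+.015)
    for A,B in((0,.15),(.15,.3)):
        q=J[k&(J[...,1]>A)&(J[...,1]<B)]
        if len(q): print(round(lo,3),len(q),q.min(0).round(3),q.max(0).round(3))
print(delta([.627,.055,.32]))
E
```

```text
0.085 39 [-0.013  0.11 ] [0.02 0.15]
0.085 40 [-0.012  0.15 ] [0.02  0.186]
0.1 37 [-0.006  0.102] [0.009 0.116]
0.1 38 [-0.004  0.178] [0.011 0.197]
0.115 36 [-0.007  0.096] [0.008 0.112]
0.115 51 [-0.004  0.183] [0.01  0.205]
0.13 32 [-0.006  0.093] [0.01  0.105]
0.13 48 [-0.004  0.19 ] [0.012 0.212]
0.145 37 [-0.005  0.089] [0.008 0.101]
0.145 61 [-0.007  0.199] [0.011 0.224]
0.16 44 [-0.006  0.066] [0.011 0.096]
0.16 52 [-0.005  0.208] [0.01  0.223]
0.175 111 [-0.007  0.059] [0.012 0.096]
0.19 31 [-0.006  0.077] [0.008 0.092]
[array([-0.3308,  0.5565, -0.0785])]
```

```bash
python3 -m jog '0 0 -0.06 0 0 0 1; -0.33 0.5565 -0.08 0 0 0 1; -0.33 0.5565 -0.08 0 0 0 1; -0.33 0.5565 -0.08 0 0 0 1; -0.33 0.5565 -0.08 0 0 0 1; -0.33 0.5565 -0.08 0 0 0 1; -0.33 0.5565 -0.08 0 0 0 1; -0.33 0.5565 -0.08 0 0 0 1'
python3 -c "
from h import *
print(delta([.627,.055,.32],67))"
```

```text
time_s: 2.65
position: [0.5037, 0.2226, 0.3154]
tcp_rot: [[0.388, 0.921, 0.001], [0.921, -0.388, 0.0], [0.001, 0.001, -1.0]]
force: [-0.0, 0.5, -0.2]
opening: 1.001
[array([-0.1066,  0.1787, -0.0046]), array([ 0.03, -0.04,  0.14])]
```

```bash
python3 -m jog '-0.1066 0.1787 -0.0046 0 0 0 1; -0.1066 0.1787 -0.0046 0 0 0 1; -0.1066 0.1787 -0.0046 0 0 0 1; -0.1066 0.1787 -0.0046 0 0 0 1; -0.1066 0.1787 -0.0046 0 0 0 1'
python3 -c "
from h import *
snap('wrist','w1'); snap('wrist','w1')
print(read_state()['position'])"
```

```text
time_s: 3.28
position: [0.6262, 0.0558, 0.3192]
tcp_rot: [[0.39, 0.921, -0.001], [0.921, -0.39, 0.001], [0.0, -0.001, -1.0]]
force: [-0.1, 0.2, -0.2]
opening: 1.001
[0.6247862  0.05806025 0.31943403]
```

View pics/w1.png

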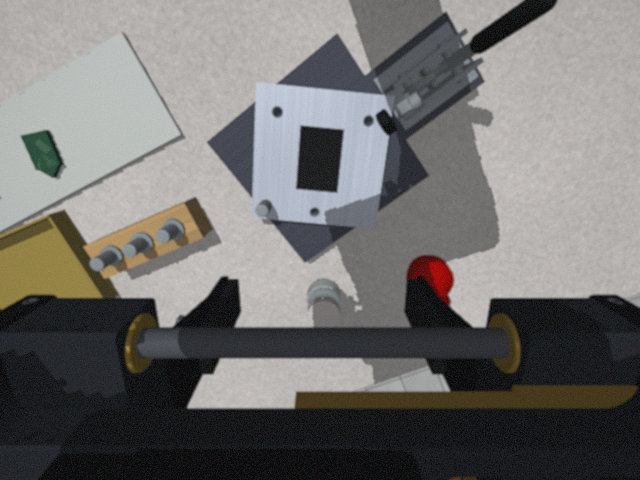

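The wrist view shows the whole jig: base corners near (338,36), (208,142), (306,262) and (428,176), with the post at (264,209). I'll refine the jig pose from this.

```bash
python3 - <<'E'
from h import *
st=read_state(); print(st["position"], st["qvel"])
im=np.load("w1.npz")["im"]; d=np.load("w1.npz")["d"]; P=cloud("wrist",d,st)
W=lambda u,v,z: ray("wrist",u,v,z,st)[:2]
b=[W(*p,.024) for p in((338,36),(208,142),(306,262),(428,176))]
print("base",np.round(b,4),"mean",np.mean(b,0).round(4)); 
v=b[1]-b[2]; 
for i,j in((1,0),(2,3),(2,1),(3,0)): e=b[j]-b[i]; print(np.degrees(np.arctan2(e[1],e[0])),np.hypot(*e))
r=W(320,158,.037);print("mark",r)
m=((im.min(2)>120)&(P[...,2]>.03)&(P[...,2]<.044)); m[:,:200]=0;m[:,430:]=0;m[:30]=0;m[240:]=0
m=cv2.morphologyEx(m.astype(np.uint8),cv2.MORPH_OPEN,np.ones((5,5)))
q=np.argwhere(m>0); q=np.array([W(u,v,.037) for v,u in q]); print("stage",cv2.minAreaRect((q*1000).astype(np.float32)),len(q))
dk=(im.max(2)<60); dk[:120]=0;dk[200:]=0;dk[:,:285]=0;dk[:,355:]=0
q=np.argwhere(dk); q=np.array([W(u,v,.037) for v,u in q]); print("mark",cv2.minAreaRect((q*1000).astype(np.float32)),q.mean(0),len(q))
for p in((277,111),(368,121),(315,211)): print("hole",W(*p,.037).round(4))
print("post top",W(264,205,.071).round(4))
m=(P[...,2]>.036)&(P[...,2]<.047); m[:,:80]=0;m[:,215:]=0;m[:190]=0;m[280:]=0
q=P[m][:,:2]; print("rack",cv2.minAreaRect((q*1000).astype(np.float32)),len(q))
m=(P[...,2]>.07)&(P[...,2]<.09); m[:,:80]=0;m[:,215:]=0;m[:190]=0;m[280:]=0
n,l,s,c=cv2.connectedComponentsWithStats(m.astype(np.uint8))
for i in range(1,n):
    if s[i,4]>20: q=P[l==i]; print("pin",s[i,4],q.mean(0).round(4),(q.min(0)+q.max(0)).round(4)/2,c[i])
E
```

```text
[0.6247862  0.05806025 0.31943403] [ 1.18736227 -0.70470473  0.49584855 -0.15492376 -0.14476748 -0.13970667]
base [[ 0.46    0.1451]
 [ 0.5053 -0.0469]
 [ 0.6983  0.0012]
 [ 0.6509  0.1917]] mean [0.5786 0.0728]
103.27891047590694 0.19720283521980114
103.98877830474142 0.19626762900987801
-166.01506869636415 0.19890547906206535
-166.28344174539384 0.1964645079273427
mark [0.57599828 0.07392512]Traceback (most recent call last):
  File "<stdin>", line 12, in <module>
  File "<stdin>", line 4, in <lambda>
  File "h.py", line 35, in ray
    a=world(n,u,v,0.1,st); b=world(n,u,v,1.0,st); t=(z-a[2])/(b[2]-a[2]); return a+t*(b-a)
  File "h.py", line 6, in world
    c,f=K(n); p=np.array([(u-c["cx"])*d/f,(v-c["cy"])*d/f,d])
        ~^^^
  File "h.py", line 4, in K
    c=camera_info(n); f=240/np.tan(np.radians(c["vfov"])/2); return c,f
ValueError: time passes only in moves, steps and waits
```

```bash
python3 - <<'E'
s=open("h.py").read()
s=s.replace('def K(n):\n    c=camera_info(n); f','_C={}\ndef K(n):\n    if n not in _C: _C[n]=camera_info(n)\n    c=_C[n]; f')
open("h.py","w").write(s)
E
python3 -m jog '0 0 0 0 0 0 1; 0 0 0 0 0 0 1; 0 0 0 0 0 0 1'
cat > m1.py <<'E'
from h import *
ps=[];
st,im,d=snap("wrist","w2"); 
for _ in range(2): capture("wrist"); ps.append(read_state()["position"])
print(st["position"],ps)
P=cloud("wrist",d,st)
W=lambda u,v,z: ray("wrist",u,v,z,st)[:2]
m=((im.min(2)>120)&(P[...,2]>.03)&(P[...,2]<.044)); m[:,:200]=0;m[:,430:]=0;m[:30]=0;m[240:]=0
m=cv2.morphologyEx(m.astype(np.uint8),cv2.MORPH_OPEN,np.ones((5,5)))
q=np.argwhere(m>0); q=np.array([W(u,v,.037) for v,u in q]); print("stage",cv2.minAreaRect((q*1000).astype(np.float32)),len(q))
dk=(im.max(2)<60); dk[:120]=0;dk[200:]=0;dk[:,:285]=0;dk[:,355:]=0
q=np.argwhere(dk); q=np.array([W(u,v,.037) for v,u in q]); print("mark",cv2.minAreaRect((q*1000).astype(np.float32)),q.mean(0),len(q))
for p in((277,111),(368,121),(315,211)): print("hole",W(*p,.037).round(4))
print("post top",W(264,205,.071).round(4))
m=(P[...,2]>.036)&(P[...,2]<.047); m[:,:80]=0;m[:,215:]=0;m[:190]=0;m[280:]=0
q=P[m][:,:2]; print("rack",cv2.minAreaRect((q*1000).astype(np.float32)),len(q))
m=(P[...,2]>.07)&(P[...,2]<.09); m[:,:80]=0;m[:,215:]=0;m[:190]=0;m[280:]=0
n,l,s,c=cv2.connectedComponentsWithStats(m.astype(np.uint8))
for i in range(1,n):
    if s[i,4]>20: q=P[l==i]; print("pin",s[i,4],q.mean(0).round(4),(q.min(0)+q.max(0)).round(4)/2,c[i])
E
python3 m1.py
```

```text
time_s: 3.75
position: [0.6256, 0.0576, 0.3199]
tcp_rot: [[0.387, 0.922, 0.0], [0.922, -0.387, 0.0], [0.0, 0.0, -1.0]]
force: [-0.2, 0.0, -0.2]
opening: 1.002
[0.62559213 0.05758587 0.31990387] [array([0.62577216, 0.05719834, 0.31981198]), array([0.62583388, 0.05698841, 0.31976888])]
stage ((578.0455932617188, 71.44322204589844), (159.93247985839844, 160.03102111816406), 61.80397033691406) 12692
mark ((577.47900390625, 71.303955078125), (48.414947509765625, 72.53868103027344), 61.86866760253906) [0.57653905 0.07167968] 2415
hole [0.5083 0.0476]
hole [0.5599 0.142 ]
hole [0.6358 0.0415]
post top [ 0.5991 -0.0069]
rack ((584.6796264648438, -179.6208038330078), (151.69288635253906, 50.14406204223633), 89.82421875) 3276
pin 193 [ 0.5845 -0.1322  0.0753] [ 0.58475 -0.13315  0.0741 ] [162.89637306 234.68393782]
pin 190 [ 0.5842 -0.1778  0.0754] [ 0.58435 -0.17925  0.0742 ] [129.85263158 248.54736842]
pin 193 [ 0.5844 -0.2237  0.0752] [ 0.58455 -0.2248   0.07415] [ 97.79274611 262.38860104]
```

```bash
python3 - <<'E'
from h import *
st=read_state(); im=np.load("w2.npz")["im"].copy()
o=np.array([.5782,.0716]);
def R(a): a=np.radians(a); return np.array([[np.cos(a),-np.sin(a)],[np.sin(a),np.cos(a)]])
st["position"]=np.array([.6257,.0573,.3198])
for z in(.037,.071):
    X=[*(o+R(61.8)@[-.062,-.062]),z]; u,v=proj("wrist",X,st); print(X,u,v); cv2.circle(im,(int(u),int(v)),2,(255,0,0),-1)
for h in((.054,.05),(-.054,.05),(0,-.066)):
    u,v=proj("wrist",[*(o+R(61.8)@h),.037],st); cv2.circle(im,(int(u),int(v)),1,(255,0,0),-1)
for h in((.1,.1),(-.1,.1),(-.1,-.1),(.1,-.1),(.045,.21),(-.045,.21)):
    u,v=proj("wrist",[*(o+R(13.8)@h),.024],st); cv2.circle(im,(int(u),int(v)),1,(0,255,0),-1)
c=im[0:280,190:490]; cv2.imwrite("pics/c2.png",cv2.resize(c,None,fx=2.6,fy=2.1,interpolation=cv2.INTER_CUBIC)[:,:,::-1])
E
```

```text
[np.float64(0.6035426666061482), np.float64(-0.012338961449910868), 0.037] 266.1811682792915 204.06560154267618
[np.float64(0.6035426666061482), np.float64(-0.012338961449910868), 0.071] 261.6363222071365 210.0808539784639
```

View pics/c2.png

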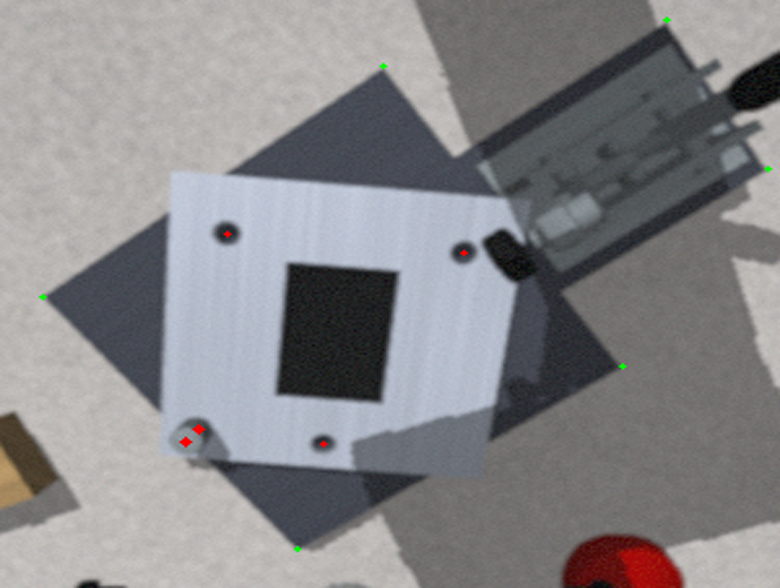

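```bash
python3 -c "
from h import *
print(delta([.6035,-.0123,.12]),delta([.6035,-.0123,.061]))"
```

```text
[array([-0.0725,  0.0063,  0.1998])] [array([-0.0725,  0.0063,  0.2588])]
```

```bash
python3 -m jog '-0.0725 0.0063 0.06 0 0 0 1; -0.0725 0.0063 0.12 0 0 0 1; -0.0725 0.0063 0.18 0 0 0 1; -0.0725 0.0063 0.23 0 0 0 1; -0.0725 0.0063 0.245 0 0 0 1; -0.0725 0.0063 0.2588 0 0 0 1; -0.0725 0.0063 0.2588 0 0 0 1; -0.0725 0.0063 0.2588 0 0 0 1'
python3 - <<'E'
from h import *
print(delta([.6035,-.0123,.061],67.3)); st,im,d=snap("wrist","w3")
E
```

```text
time_s: 4.9
position: [0.6047, -0.0127, 0.0622]
tcp_rot: [[0.388, 0.922, 0.003], [0.922, -0.388, -0.001], [0.001, 0.003, -1.0]]
force: [-1.1, -0.7, -0.5]
opening: 1.002
[array([-0.0001, -0.0012,  0.0012]), array([ 0.15, -0.03, -0.14])]
```

View pics/w3.png

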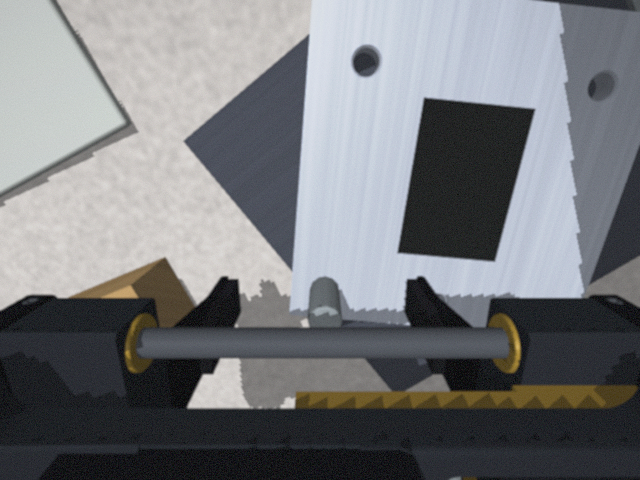

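```bash
python3 -c "
from h import *
st=read_state()
p=np.array(st['position']);print(proj('wrist',[p[0],p[1],.071],st),proj('wrist',[.6035,-.0123,.071],st))"
python3 -m jog '0 0 0 0 0 0 0; 0 0 0 0 0 0 0; 0 0 0 0 0 0 0; 0 0 0 0 0 0 0; 0 0 0 0 0 0 0'
python3 - <<'E'
from h import *
st=read_state()
o=np.array([.5782,.0716]); p0=np.array(st["position"])[:2]; R=np.array(st["tcp_rot"])
v=p0-o; print(np.hypot(*v),np.degrees(np.arctan2(v[1],v[0])))
def pos(a): a=np.radians(a); return o+.088*np.array([np.cos(a),np.sin(a)])
a0=286.8
for k in range(1,9):
    a=a0-6*k; s=R.T@np.array([*(pos(a)-pos(a0)),0]); print(k,s.round(4))
E
```

```text
(np.float64(325.6623331687104), np.float64(324.4602311656695)) (np.float64(325.3368988623899), np.float64(321.9148978790214))
time_s: 5.58
position: [0.6036, -0.0125, 0.0608]
tcp_rot: [[0.388, 0.922, -0.0], [0.922, -0.388, 0.0], [-0.0, -0.0, -1.0]]
force: [-0.1, -0.3, 0.1]
opening: 0.517
0.08784635552904888 -73.22232462241395
1 [-0.0055 -0.0074  0.    ]
2 [-0.0102 -0.0153  0.    ]
3 [-0.014  -0.0237  0.    ]
4 [-0.017  -0.0324  0.    ]
5 [-0.019  -0.0414  0.    ]
6 [-0.0201 -0.0505  0.    ]
7 [-0.0202 -0.0598  0.    ]
8 [-0.0193 -0.0689  0.    ]
```

Still closing.

```bash
python3 -m jog '0 0 0 0 0 0 0; 0 0 0 0 0 0 0; 0 0 0 0 0 0 0; 0 0 0 0 0 0 0; 0 0 0 0 0 0 0'
```

```text
time_s: 6.2
position: [0.6032, -0.0117, 0.0608]
tcp_rot: [[0.389, 0.921, -0.001], [0.921, -0.388, 0.001], [0.001, -0.001, -1.0]]
force: [-0.1, 4.1, 0.4]
opening: 0.176
```

```bash
python3 -m jog '-0.0055 -0.0074 0 0 0 0 0; -0.0102 -0.0153 0 0 0 0 0; -0.014 -0.0237 0 0 0 0 0; -0.017 -0.0324 0 0 0 0 0; -0.019 -0.0414 0 0 0 0 0; -0.0201 -0.0505 0 0 0 0 0; -0.0202 -0.0598 0 0 0 0 0; -0.0193 -0.0689 0 0 0 0 0'
python3 -m jog '0 0 0 0 0 0 0; 0 0 0 0 0 0 0'
python3 - <<'E'
from h import *
st,im,d=snap("wrist","w4"); print(delta([.5326,-.0037,.061]))
E
```

```text
time_s: 7.2
position: [0.5378, -0.0043, 0.0609]
tcp_rot: [[0.391, 0.92, 0.012], [0.92, -0.391, -0.001], [0.003, 0.011, -1.0]]
force: [9.3, 3.8, -10.1]
opening: 0.174
time_s: 7.45
position: [0.5363, -0.0034, 0.0608]
tcp_rot: [[0.391, 0.92, 0.008], [0.92, -0.391, 0.0], [0.003, 0.008, -1.0]]
force: [6.0, 5.9, -6.4]
opening: 0.175
[array([-0.0017, -0.0033, -0.0002])]
```

View pics/w4.png

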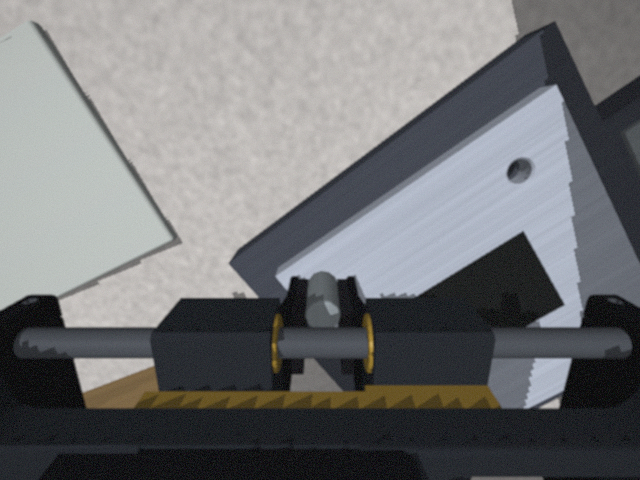

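```bash
python3 - <<'E'
from h import *
st=read_state(); im=np.load("w4.npz")["im"]
c=im[0:300,220:600]; cv2.imwrite("pics/c4.png",cv2.resize(c,None,fx=2,fy=2,interpolation=cv2.INTER_CUBIC)[:,:,::-1])
g=cv2.cvtColor(im,cv2.COLOR_RGB2GRAY)
l=cv2.createLineSegmentDetector().detect(g[:300])[0][:,0]
for s in l:
    L=np.hypot(s[2]-s[0],s[3]-s[1])
    if L>60 :
        o=[]
        for z in(.024,.037):
            a=ray("wrist",s[0],s[1],z,st);b=ray("wrist",s[2],s[3],z,st); o.append(round(np.degrees(np.arctan2(b[1]-a[1],b[0]-a[0]))%180,2))
        print(s.round(),o)
E
```

```text
[523. 230. 561. 299.] [np.float64(12.7), np.float64(12.7)]
[417. 295. 522. 231.] [np.float64(102.82), np.float64(102.82)]
[237. 249. 515.  42.] [np.float64(103.77), np.float64(103.77)]
[554.  82. 275. 272.] [np.float64(102.65), np.float64(102.65)]
[ 38.  21. 182. 242.] [np.float64(2.94), np.float64(2.94)]
[172. 238.  31.  21.] [np.float64(2.89), np.float64(2.89)]
[ 58. 295. 170. 240.] [np.float64(92.81), np.float64(92.81)]
[555.  21. 593. 104.] [np.float64(13.69), np.float64(13.69)]
[639. 263. 574. 122.] [np.float64(12.73), np.float64(12.73)]
[541.  30. 409. 128.] [np.float64(103.83), np.float64(103.83)]
[409. 128. 235. 257.] [np.float64(103.75), np.float64(103.75)]
```

View pics/c4.png

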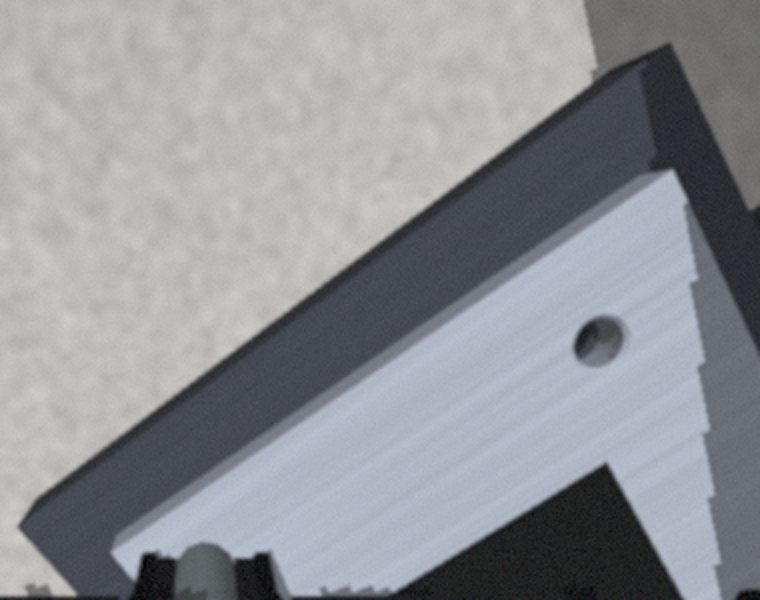

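```bash
python3 -m jog '-0.0001 0.0016 0 0 0 0 0; -0.0001 0.0016 0 0 0 0 0;-0.0001 0.0016 0 0 0 0 0'
cat > ang.py <<'E'
from h import *
import sys
st,im,d=snap("wrist",sys.argv[1])
g=cv2.cvtColor(im,cv2.COLOR_RGB2GRAY)
l=cv2.createLineSegmentDetector().detect(g[:300])[0][:,0]
for s in l:
    L=np.hypot(s[2]-s[0],s[3]-s[1])
    if L>60 :
        a=ray("wrist",s[0],s[1],.03,st);b=ray("wrist",s[2],s[3],.03,st); print(s.round(),round(np.degrees(np.arctan2(b[1]-a[1],b[0]-a[0]))%180,2))
print(st["force"])
E
python3 ang.py w5
```

```text
time_s: 7.88
position: [0.5372, -0.004, 0.0608]
tcp_rot: [[0.391, 0.921, 0.007], [0.921, -0.391, 0.0], [0.003, 0.006, -1.0]]
force: [5.1, 6.3, -5.1]
opening: 0.172
[412. 298. 522. 229.] 103.44
[523. 229. 563. 299.] 13.35
[237. 248. 528.  31.] 103.76
[553.  79. 275. 272.] 103.28
[ 45.  29. 182. 240.] 2.88
[172. 236.  31.  19.] 2.89
[ 58. 294. 171. 238.] 92.81
[555.  19. 594. 103.] 13.68
[639. 258. 571. 117.] 13.36
[540.  29. 408. 127.] 103.83
[408. 128. 235. 256.] 103.79
[ 5.06038239  6.32448523 -5.12263525]
```

```bash
python3 -m jog '-0.0001 0.0008 0 0 0 0 0; -0.0001 0.0008 0 0 0 0 0;-0.0001 0.0008 0 0 0 0 0;-0.0001 0.0008 0 0 0 0 0.5;-0.0001 0.0008 0 0 0 0 0.5;-0.0001 0.0008 0 0 0 0 0.5'
python3 ang.py w6
```

```text
time_s: 8.68
position: [0.5346, -0.0051, 0.0609]
tcp_rot: [[0.388, 0.922, -0.0], [0.922, -0.388, -0.001], [-0.001, -0.0, -1.0]]
force: [-0.9, 0.5, 0.6]
opening: 0.429
[423. 297. 525. 233.] 103.65
[526. 233. 565. 299.] 13.55
[241. 251. 520.  45.] 103.77
[141. 297. 232. 297.] 67.14
[555.  85. 283. 274.] 103.45
[ 48.  26. 186. 243.] 2.92
[178. 241.  39.  24.] 2.9
[ 59. 298. 175. 241.] 92.82
[559.  25. 598. 109.] 13.66
[639. 255. 574. 121.] 13.53
[536.  42. 239. 259.] 103.73
[-0.94619635  0.5199768   0.63009653]
```

```bash
python3 - <<'E'
from h import *
print(delta([.5845,-.25,.22],0))
E
```

```text
[array([-0.2064,  0.1411, -0.159 ]), array([1.000e-02, 2.000e-02, 6.715e+01])]
```

```bash
python3 -m jog '0 0 -0.06 0 0 0 0.6; 0 0 -0.11 0 0 0 1; -0.2064 0.1411 -0.159 0 0 67.15 1; -0.2064 0.1411 -0.159 0 0 67.15 1; -0.2064 0.1411 -0.159 0 0 67.15 1; -0.2064 0.1411 -0.159 0 0 67.15 1; -0.2064 0.1411 -0.159 0 0 67.15 1; -0.2064 0.1411 -0.159 0 0 67.15 1'
python3 -c "
from h import *
print(delta([.5845,-.25,.22],0))"
```

```text
time_s: 9.72
position: [0.5841, -0.2515, 0.2198]
tcp_rot: [[0.999, 0.038, -0.0], [0.038, -0.999, -0.0], [-0.0, 0.0, -1.0]]
force: [0.1, -0.1, 0.0]
opening: 1.002
[array([ 0.0004, -0.0015, -0.0002]), array([0.02, 0.01, 2.19])]
```

```bash
python3 -m jog '0 0 0 0 0 2.2 1; 0 0 0 0 0 2.2 1; 0 0 0 0 0 2.2 1;0 0 0 0 0 2.2 1'
python3 - <<'E'
from h import *
st,im,d=snap("wrist","w7"); P=cloud("wrist",d,st); print(st["position"])
m=(P[...,2]>.036)&(P[...,2]<.046)&(abs(P[...,0]-.585)<.06); m[290:]=0
q=P[m][:,:2]; print("rack",cv2.minAreaRect((q*1000).astype(np.float32)),len(q))
m=(P[...,2]>.072)&(P[...,2]<.09)&(abs(P[...,0]-.585)<.06); m[290:]=0
n,l,s,c=cv2.connectedComponentsWithStats(m.astype(np.uint8))
for i in range(1,n):
    if s[i,4]>20: q=P[l==i]; print("pin",s[i,4],q.mean(0).round(4),((q.min(0)+q.max(0))/2).round(4),q[:,2].max(),c[i])
E
```

```text
time_s: 10.22
position: [0.5846, -0.2496, 0.2199]
tcp_rot: [[1.0, 0.009, -0.0], [0.009, -1.0, -0.0], [-0.0, 0.0, -1.0]]
force: [0.6, -0.1, -0.4]
opening: 1.002
[ 0.58455094 -0.24959302  0.21985524]
rack ((584.5770874023438, -180.23318481445312), (150.2480926513672, 50.18329620361328), 89.86553192138672) 7599
pin 447 [ 0.5846 -0.1343  0.0758] [ 0.5846 -0.1342  0.0756] 0.07866876832010841 [325.10961969  84.0917226 ]
pin 375 [ 0.5846 -0.1801  0.0758] [ 0.5847 -0.1803  0.0754] 0.07771097921743803 [324.34133333 145.296     ]
pin 331 [ 0.5844 -0.2256  0.0758] [ 0.5848 -0.2257  0.0748] 0.07756863833802166 [323.60422961 200.57401813]
```

View pics/w7.png

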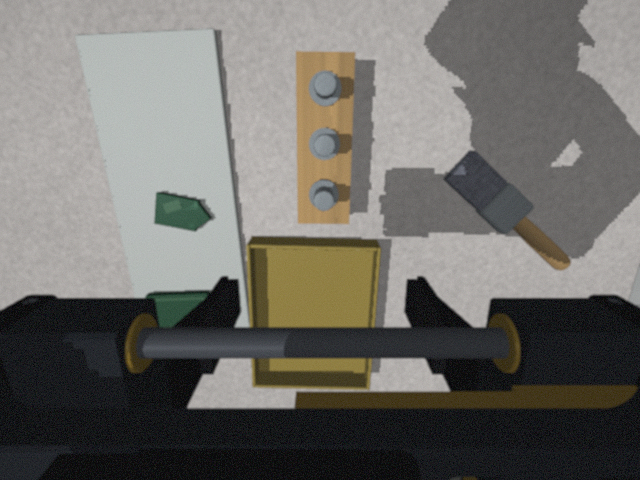

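The pin heads are at pixels (325,84), (324,145) and (324,200), so world (0.5846; -0.134, -0.180, -0.226) with tops at 0.076. I'll take the nearest one first.

```bash
python3 -m jog '0 -0.06 0 0 0 0.5 0.45; 0 -0.1157 0.03 0 0 0.5 0.45; 0 -0.1157 0.09 0 0 0.5 0.45; 0 -0.1157 0.13 0 0 0.5 0.45; 0 -0.1157 0.152 0 0 0.5 0.45; 0 -0.1157 0.152 0 0 0.5 0.4; 0 -0.1157 0.152 0 0 0.5 0.4'
python3 -c "
from h import *
print(delta([.5846,-.1341,.068],0))"
```

```text
time_s: 11.15
position: [0.5844, -0.1343, 0.0688]
tcp_rot: [[1.0, -0.0, 0.002], [-0.0, -1.0, -0.001], [0.002, 0.001, -1.0]]
force: [-0.3, 0.6, 0.7]
opening: 0.413
[array([ 0.0002, -0.0002,  0.0008]), array([ 0.04, -0.09, -0.  ])]
```

```bash
python3 -m jog '0 0 0 0 0 0 0; 0 0 0 0 0 0 0; 0 0 0 0 0 0 0; 0 0 0 0 0 0 0; 0 0 0 0 0 0 0; 0 0 -0.03 0 0 0 0; 0 0 -0.06 0 0 0 0; 0 0 -0.09 0 0 0 0'
python3 -c "
from h import *
print(delta([.5939,.0075,.135],-45))"
```

```text
time_s: 12.15
position: [0.5828, -0.1337, 0.158]
tcp_rot: [[1.0, -0.0, -0.002], [-0.0, -1.0, 0.001], [-0.002, -0.001, -1.0]]
force: [0.2, -0.9, -0.8]
opening: 0.193
[array([ 0.0111, -0.1412,  0.0231]), array([1.000e-02, 1.300e-01, 4.499e+01])]
```

```bash
python3 -m jog '0.0111 -0.03 0 0 0 9 0; 0.0111 -0.07 0 0 0 18 0; 0.0111 -0.11 0 0 0 27 0; 0.0111 -0.1412 0.005 0 0 36 0; 0.0111 -0.1412 0.0231 0 0 45 0; 0.0111 -0.1412 0.0231 0 0 45 0; 0.0111 -0.1412 0.0231 0 0 45 0; 0.0111 -0.1412 0.0231 0 0 45 0'
cat > v.py <<'E'
from h import *
import sys
st,im,d=snap("wrist",sys.argv[1]); h=np.array(eval(sys.argv[2])); print(np.round(st["position"],4),delta(h,float(sys.argv[3]),st),st["force"].round(1))
p=np.array(st["position"]); R=np.array(st["tcp_rot"]); print("tip px",proj("wrist",p+R[:,2]*.059,st),"hole px",proj("wrist",[h[0],h[1],.037],st))
c=im[130:310,200:440]; cv2.imwrite(f"pics/{sys.argv[1]}c.png",cv2.resize(c,None,fx=3,fy=3,interpolation=cv2.INTER_CUBIC)[:,:,::-1])
E
python3 v.py w8 "[.5939,.0075,.135]" -45
```

```text
time_s: 13.15
position: [0.5951, 0.0066, 0.1353]
tcp_rot: [[0.707, -0.707, 0.001], [-0.707, -0.707, -0.0], [0.001, -0.001, -1.0]]
force: [-0.5, -0.4, -2.2]
opening: 0.202
[0.5951 0.0066 0.1353] [array([-0.0015,  0.0003,  0.0003]), array([-0.03, -0.05,  0.01])] [-0.5 -0.4 -2.2]
tip px (np.float64(321.8736830236073), np.float64(263.7232552935895)) hole px (np.float64(319.82505568860756), np.float64(244.33753553044556))
```

View pics/w8c.png

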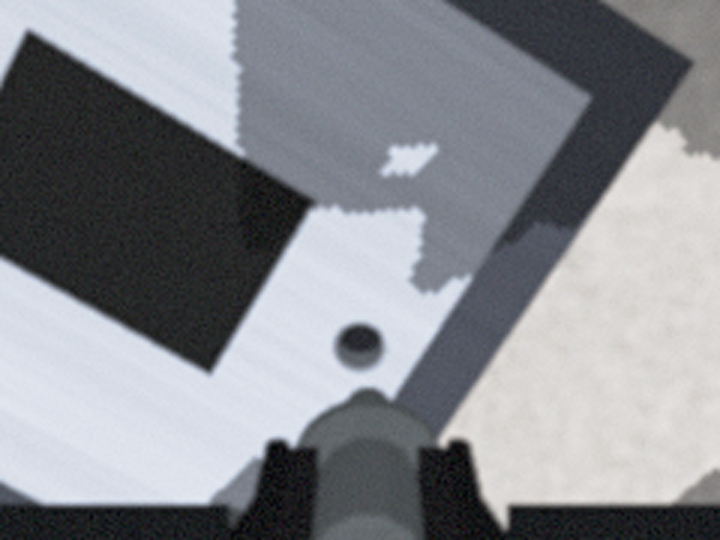

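```bash
python3 -m jog '-0.0015 0.0009 0.01 0 0 0 0; -0.0015 0.0009 0.02 0 0 0 0; -0.0015 0.0009 0.03 0 0 0 0; -0.0015 0.0009 0.03 0 0 0 0;-0.0015 0.0009 0.03 0 0 0 0'
python3 v.py w9 "[.5939,.0075,.063]" -45
```

```text
time_s: 13.82
position: [0.5931, 0.0076, 0.1046]
tcp_rot: [[0.707, -0.707, -0.0], [-0.707, -0.707, -0.0], [-0.0, 0.0, -1.0]]
force: [-0.0, 0.2, -0.8]
opening: 0.198
[0.5931 0.0076 0.1046] [array([ 0.0006, -0.0004,  0.0416]), array([ 0.,  0., -0.])] [-0.   0.2 -0.8]
tip px (np.float64(321.87360489413743), np.float64(263.7234391629979)) hole px (np.float64(322.8504844423721), np.float64(258.2045447364012))
```

View pics/w9c.png

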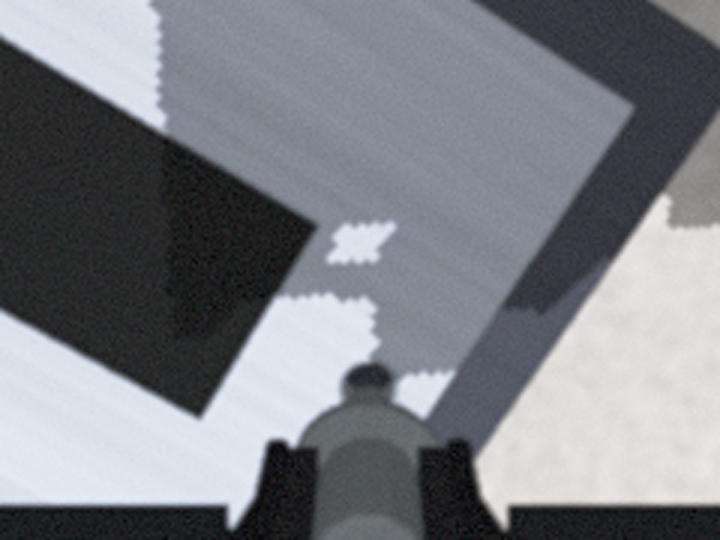

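```bash
python3 -m jog '0.0003 0 0.008 0 0 0 0; 0.0003 0 0.014 0 0 0 0; 0.0003 0 0.02 0 0 0 0; 0.0003 0 0.026 0 0 0 0; 0.0003 0 0.032 0 0 0 0;0.0003 0 0.038 0 0 0 0; 0.0003 0 0.042 0 0 0 0;0.0003 0 0.042 0 0 0 0'
```

```text
time_s: 14.88
position: [0.5936, 0.0075, 0.0638]
tcp_rot: [[0.707, -0.707, 0.001], [-0.707, -0.707, 0.0], [0.001, -0.001, -1.0]]
force: [-0.6, 1.0, 6.2]
opening: 0.198
```

```bash
python3 -m jog '0 0 0.002 0 0 0 0; 0 0 0.002 0 0 0 0; 0 0 0.0 0 0 0 0.4; 0 0 0 0 0 0 0.4; 0 0 -0.02 0 0 0 0.4; 0 0 -0.06 0 0 0 0.45;  0 0 -0.11 0 0 0 0.45;  0 0 -0.11 0 0 0 0.45'
python3 - <<'E'
from h import *
print(delta([.5846,-.1801,.16],0))
st,im,d=snap("wrist","w10"); P=cloud("wrist",d,st)
E
```

```text
time_s: 15.88
position: [0.5962, 0.007, 0.1764]
tcp_rot: [[0.707, -0.707, 0.009], [-0.707, -0.707, -0.002], [0.007, -0.005, -1.0]]
force: [0.4, -0.6, 0.1]
opening: 0.451
[array([0.124 , 0.1405, 0.0166]), array([ -0.11,  -0.51, -45.  ])]
```

View pics/w10.png

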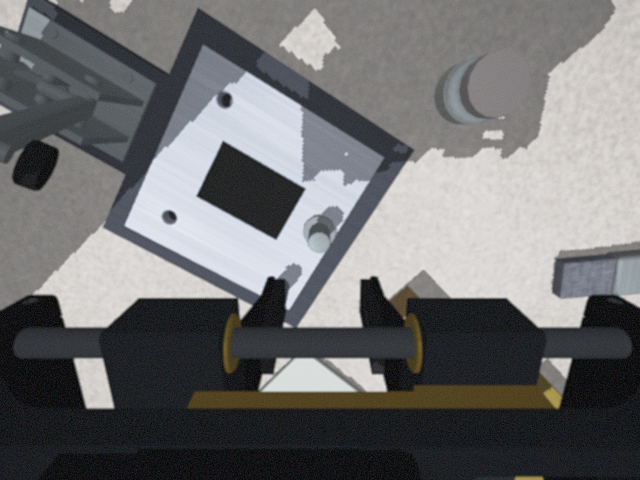

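Pin 1 is seated in hole 3 (pixel 320,235). Now the second pin.

```bash
python3 -m jog '0.03 0.035 0 0 0 -10 0.45; 0.06 0.07 0 0 0 -20 0.45; 0.09 0.1 0 0 0 -30 0.45; 0.124 0.1405 0 0 0 -40 0.45; 0.124 0.1405 0.0166 0 0 -45 0.45; 0.124 0.1405 0.0166 0 0 -45 0.45; 0.124 0.1405 0.0166 0 0 -45 0.45'
python3 -c "
from h import *
print(delta([.5846,-.1801,.068],0))"
```

```text
time_s: 16.8
position: [0.581, -0.1788, 0.1552]
tcp_rot: [[1.0, -0.001, -0.002], [-0.001, -1.0, 0.001], [-0.002, -0.001, -1.0]]
force: [1.1, 0.3, 0.4]
opening: 0.455
[array([0.0038, 0.0014, 0.0871]), array([-0.07,  0.12, -0.05])]
```

```bash
python3 -m jog '0 0 0.03 0 0 0 0.45;0 0 0.05 0 0 0 0.45; 0 0 0.05 0 0 0 0.45'
python3 -c "
from h import *
print(delta([.5846,-.1801,.068],0))"
```

```text
time_s: 17.18
position: [0.5807, -0.1781, 0.105]
tcp_rot: [[1.0, 0.001, -0.003], [0.001, -1.0, 0.002], [-0.003, -0.002, -1.0]]
force: [1.5, -0.7, -0.9]
opening: 0.45
[array([0.0041, 0.002 , 0.0369]), array([-0.1 ,  0.18,  0.03])]
```

```bash
python3 -m jog '0.004 0.0018 0.015 0 0 0 0.45;0.004 0.0018 0.0365 0 0 0 0.45; 0.004 0.0018 0.0365 0 0 0 0.45; 0.004 0.0018 0.0365 0 0 0 0.45'
python3 -c "
from h import *
print(delta([.5846,-.1801,.068],0))"
```

```text
time_s: 17.68
position: [0.5862, -0.1816, 0.0703]
tcp_rot: [[1.0, -0.0, 0.001], [-0.0, -1.0, -0.001], [0.001, 0.001, -1.0]]
force: [0.9, -0.1, 0.4]
opening: 0.446
[array([-0.0016, -0.0015,  0.0023]), array([ 0.04, -0.07, -0.  ])]
```

```bash
python3 -m jog '-0.001 -0.001 0.0015 0 0 0 0.4; -0.001 -0.001 0.0015 0 0 0 0; -0.001 -0.001 0.0015 0 0 0 0; -0.001 -0.001 0.0015 0 0 0 0;-0.001 -0.001 0.0015 0 0 0 0;-0.001 -0.001 -0.025 0 0 0 0; -0.001 -0.001 -0.06 0 0 0 0; -0.001 -0.001 -0.09 0 0 0 0'
python3 -c "
from h import *
print(delta([.6187,.1330,.135],-101))"
```

```text
time_s: 18.68
position: [0.5844, -0.1803, 0.1604]
tcp_rot: [[1.0, -0.0, -0.0], [-0.0, -1.0, 0.0], [-0.0, -0.0, -1.0]]
force: [-0.1, 0.3, -1.2]
opening: 0.199
[array([ 0.0343, -0.3133,  0.0254]), array([2.0000e-02, 3.0000e-02, 1.0099e+02])]
```

```bash
python3 -m jog '0.0343 -0.02 0 0 0 10 0; 0.0343 -0.04 0 0 0 20 0; 0.0343 -0.06 0 0 0 30 0; 0.0343 -0.08 0 0 0 40 0; 0.0343 -0.1 0 0 0 50 0; 0.0343 -0.12 0 0 0 60 0; 0.0343 -0.14 0 0 0 70 0; 0.0343 -0.16 0 0 0 80 0'
python3 -c "
from h import *
print(delta([.6187,.1330,.135],-101))"
```

```text
time_s: 19.68
position: [0.6185, -0.0197, 0.1593]
tcp_rot: [[0.168, -0.986, -0.001], [-0.986, -0.168, 0.0], [-0.0, 0.001, -1.0]]
force: [0.3, 0.5, -1.5]
opening: 0.198
[array([-0.1505, -0.0259,  0.0243]), array([6.000e-02, 1.000e-02, 2.066e+01])]
```

```bash
python3 -m jog '-0.03 -0.005 0 0 0 10 0; -0.07 -0.012 0 0 0 20.6 0; -0.11 -0.019 0 0 0 20.6 0; -0.1505 -0.0259 0 0 0 20.6 0; -0.1505 -0.0259 0.015 0 0 20.6 0; -0.1505 -0.0259 0.0243 0 0 20.6 0; -0.1505 -0.0259 0.0243 0 0 20.6 0; -0.1505 -0.0259 0.0243 0 0 20.6 0'
python3 v.py w11 "[.6187,.1330,.135]" -101
```

```text
time_s: 20.68
position: [0.6186, 0.1311, 0.1353]
tcp_rot: [[-0.186, -0.983, -0.0], [-0.983, 0.186, -0.0], [0.0, 0.0, -1.0]]
force: [0.7, -0.2, -1.2]
opening: 0.198
[0.6186 0.1311 0.1353] [array([-0.0019,  0.0002,  0.0003]), array([ 0.  , -0.01,  0.3 ])] [ 0.7 -0.2 -1.2]
tip px (np.float64(319.90373132907894), np.float64(265.0068800573772)) hole px (np.float64(317.7256572292715), np.float64(245.32618818975476))
```

View pics/w11c.png

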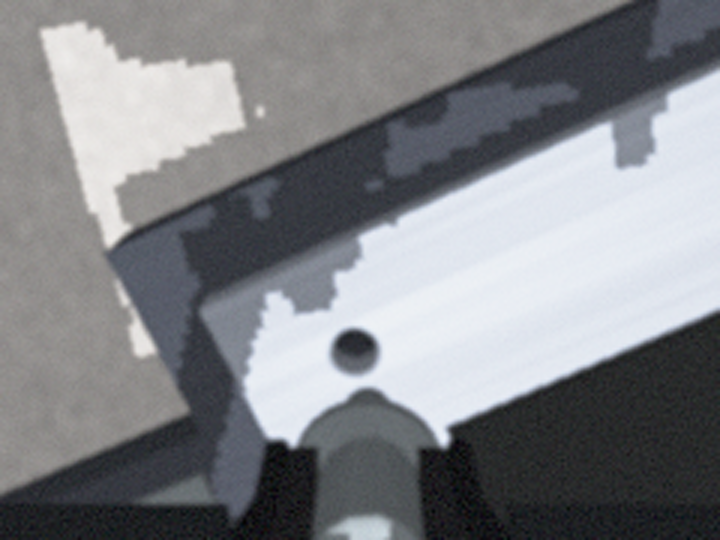

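```bash
python3 -m jog '-0.0023 0.002 0.01 0 0 0 0; -0.0023 0.002 0.02 0 0 0 0; -0.0023 0.002 0.03 0 0 0 0; -0.0023 0.002 0.03 0 0 0 0;-0.0023 0.002 0.03 0 0 0 0'
python3 v.py w12 "[.6187,.1330,.063]" -101
```

```text
time_s: 21.35
position: [0.6169, 0.135, 0.1053]
tcp_rot: [[-0.184, -0.983, 0.0], [-0.983, 0.184, -0.0], [0.0, -0.0, -1.0]]
force: [-0.1, -0.9, -0.6]
opening: 0.198
[0.6169 0.135  0.1053] [array([ 0.0016, -0.0021,  0.0423]), array([-0.01, -0.  ,  0.4 ])] [-0.1 -0.9 -0.6]
tip px (np.float64(319.90555451295603), np.float64(265.0034607115438)) hole px (np.float64(322.43505466773325), np.float64(256.683331787607))
```

View pics/w12c.png

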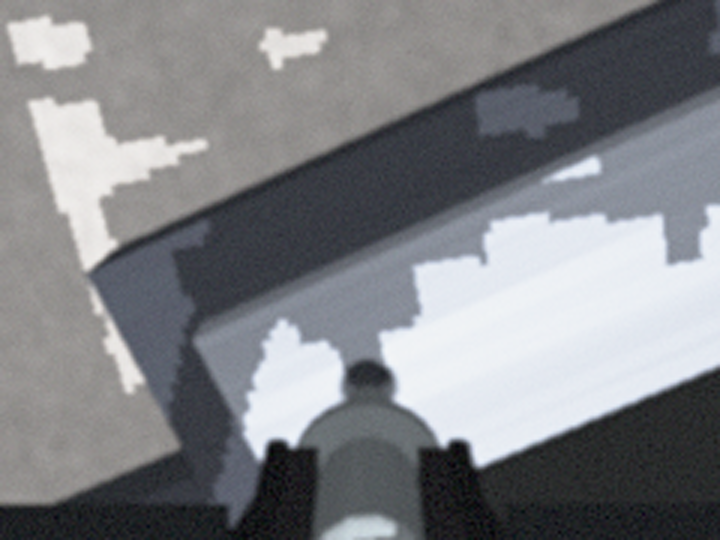

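```bash
python3 -m jog '0.0003 -0.0002 0.008 0 0 0 0; 0.0003 -0.0002 0.014 0 0 0 0; 0.0003 -0.0002 0.02 0 0 0 0; 0.0003 -0.0002 0.026 0 0 0 0; 0.0003 -0.0002 0.032 0 0 0 0;0.0003 -0.0002 0.038 0 0 0 0; 0.0003 -0.0002 0.042 0 0 0 0;0.0003 -0.0002 0.042 0 0 0 0'
```

```text
time_s: 22.4
position: [0.6171, 0.1346, 0.0635]
tcp_rot: [[-0.184, -0.983, 0.0], [-0.983, 0.184, -0.0], [-0.0, -0.0, -1.0]]
force: [0.3, -0.4, -0.2]
opening: 0.199
```

```bash
python3 -m jog '0 0 0.002 0 0 0 0; 0 0 0.003 0 0 0 0; 0 0 0.003 0 0 0 0'
```

```text
time_s: 22.78
position: [0.6175, 0.1344, 0.0633]
tcp_rot: [[-0.184, -0.983, 0.002], [-0.983, 0.184, -0.0], [0.0, -0.002, -1.0]]
force: [-4.2, -1.2, 14.8]
opening: 0.2
```

Seated (14.8 N reaction). Release and rise, backing toward the rack.

```bash
python3 -m jog '0 0 0.0 0 0 0 0.4; 0 0 0 0 0 0 0.4; 0 0 -0.02 0 0 0 0.4; 0 0 -0.06 0 0 0 0.45;  0.06 0 -0.1 0 0 0 0.45;  0.12 0.02 -0.1 0 0 -10 0.45; 0.12 0.02 -0.1 0 0 -20 0.45;0.12 0.02 -0.1 0 0 -20 0.45'
python3 - <<'E'
from h import *
st,im,d=snap("wrist","w13"); print(delta([.5846,-.2258,.155],0))
E
```

```text
time_s: 23.78
position: [0.5753, 0.0194, 0.1616]
tcp_rot: [[0.159, -0.987, 0.002], [-0.987, -0.159, -0.0], [0.0, -0.002, -1.0]]
force: [-0.5, 0.2, -0.4]
opening: 0.454
[array([0.2442, 0.0304, 0.0063]), array([-7.000e-02, -7.000e-02, -8.083e+01])]
```

View pics/w13.png

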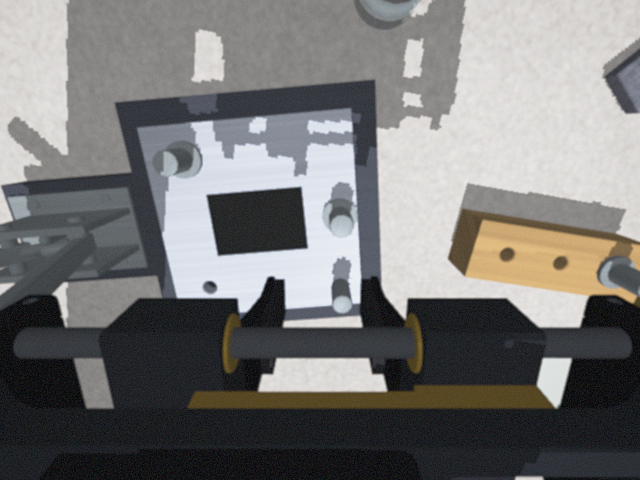

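Two pins are seated (180,160 and 341,220), and hole 2 is free at (209,287). One pin is left in the rack.

```bash
python3 -m jog '0.03 0.004 0 0 0 -10 0.45; 0.06 0.008 0 0 0 -20 0.45; 0.09 0.012 0 0 0 -30 0.45; 0.12 0.016 0 0 0 -40 0.45; 0.15 0.02 0 0 0 -50 0.45; 0.18 0.024 0 0 0 -60 0.45; 0.21 0.027 0.0063 0 0 -70 0.45; 0.2442 0.0304 0.0063 0 0 -80.8 0.45'
python3 -m jog '0 0 0 0 0 0 0.45;0 0 0.04 0 0 0 0.45;0 0 0.05 0 0 0 0.45;0 0 0.05 0 0 0 0.45'
python3 - <<'E'
from h import *
print(delta([.5846,-.2258,.0685],0))
E
```

```text
time_s: 24.82
position: [0.5857, -0.225, 0.1535]
tcp_rot: [[1.0, 0.008, -0.001], [0.008, -1.0, 0.001], [-0.001, -0.001, -1.0]]
force: [0.4, -0.1, 0.3]
opening: 0.447
time_s: 25.32
position: [0.5849, -0.2241, 0.1035]
tcp_rot: [[1.0, 0.002, -0.002], [0.002, -1.0, 0.001], [-0.002, -0.001, -1.0]]
force: [0.9, 0.2, -0.5]
opening: 0.454
[array([-0.0002,  0.0017,  0.035 ]), array([-0.07,  0.1 ,  0.14])]
```

```bash
python3 -m jog '-0.0002 0.0012 0.02 0 0 0 0.45;-0.0002 0.0012 0.035 0 0 0 0.4;-0.0002 0.0012 0.035 0 0 0 0.4;-0.0002 0.0012 0.035 0 0 0 0;-0.0002 0.0012 0.035 0 0 0 0;-0.0002 0.0012 0.035 0 0 0 0;-0.0002 0.0012 0.035 0 0 0 0;-0.0002 0.0012 0.035 0 0 0 0'
python3 -m jog '0 0 -0.03 0 0 0 0; 0 0 -0.06 0 0 0 0; 0 0 -0.09 0 0 0 0; 0 0 -0.09 0 0 0 0'
python3 - <<'E'
from h import *
print(delta([.5138,.1073,.135],129))
E
```

```text
time_s: 26.32
position: [0.5853, -0.227, 0.0698]
tcp_rot: [[1.0, 0.002, 0.001], [0.002, -1.0, -0.001], [0.001, 0.001, -1.0]]
force: [0.5, 0.9, 4.4]
opening: 0.199
time_s: 26.82
position: [0.586, -0.2275, 0.161]
tcp_rot: [[1.0, 0.002, 0.004], [0.002, -1.0, -0.003], [0.004, 0.003, -1.0]]
force: [0.2, -0.0, -0.6]
opening: 0.197
[array([-0.0715, -0.3351,  0.0249]), array([ 3.5000e-01,  4.0000e-02, -1.2886e+02])]
```

```bash
python3 -m jog '-0.01 -0.02 0 0 0 -10 0; -0.02 -0.04 0 0 0 -20 0; -0.03 -0.06 0 0 0 -30 0; -0.04 -0.08 0 0 0 -40 0; -0.05 -0.1 0 0 0 -50 0; -0.06 -0.12 0 0 0 -60 0; -0.0715 -0.14 0 0 0 -70 0; -0.0715 -0.16 0 0 0 -80 0'
python3 -m jog '0 0 0 0 0 -10 0; 0 0 0 0 0 -20 0; 0 0 0 0 0 -30 0; 0 0 0 0 0 -40 0; 0 0 0 0 0 -48.8 0; 0 0 0 0 0 -48.8 0'
python3 - <<'E'
from h import *
print(delta([.5138,.1073,.135],129))
E
```

```text
time_s: 27.82
position: [0.5106, -0.0657, 0.1573]
tcp_rot: [[0.166, 0.986, -0.005], [0.986, -0.166, 0.002], [0.001, -0.005, -1.0]]
force: [0.1, 0.1, -0.8]
opening: 0.197
time_s: 28.58
position: [0.5119, -0.0666, 0.1577]
tcp_rot: [[-0.627, 0.779, -0.003], [0.779, 0.627, 0.001], [0.003, -0.002, -1.0]]
force: [-0.6, 0.2, -1.8]
opening: 0.195
[array([0.1342, 0.1105, 0.0228]), array([-0.09, -0.15, -0.17])]
```

```bash
python3 -m jog '0.04 0.033 0 0 0 0 0; 0.08 0.066 0 0 0 0 0; 0.11 0.09 0 0 0 0 0; 0.1342 0.1105 0 0 0 0 0; 0.1342 0.1105 0.015 0 0 0 0; 0.1342 0.1105 0.0228 0 0 0 0; 0.1342 0.1105 0.0228 0 0 0 0; 0.1342 0.1105 0.0228 0 0 0 0'
python3 v.py w14 "[.5138,.1073,.135]" 129
```

```text
time_s: 29.58
position: [0.5147, 0.106, 0.1361]
tcp_rot: [[-0.627, 0.779, -0.0], [0.779, 0.627, -0.0], [0.0, -0.0, -1.0]]
force: [-1.0, 0.5, -0.2]
opening: 0.194
[0.5147 0.106  0.1361] [array([0.0016, 0.0001, 0.0011]), array([-0.02, -0.01, -0.17])] [-1.   0.5 -0.2]
tip px (np.float64(322.78990211443016), np.float64(268.4912887567635)) hole px (np.float64(324.77108224317635), np.float64(248.01065956791305))
```

View pics/w14c.png

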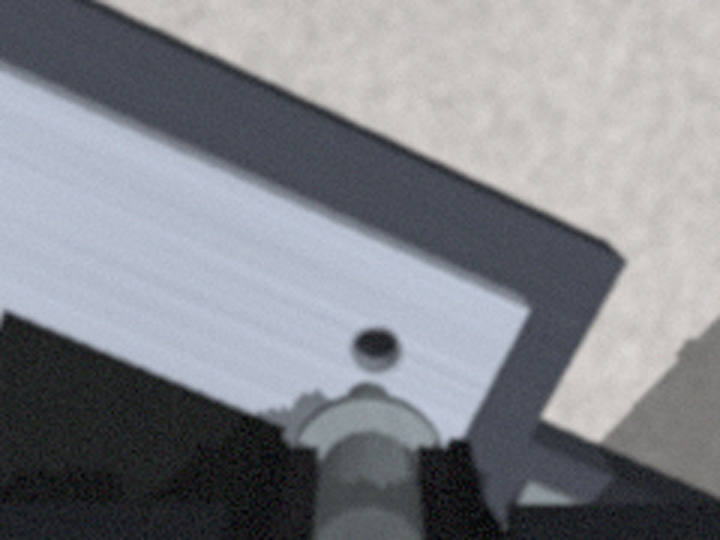

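```bash
python3 -m jog '0.0026 0.0013 0.01 0 0 0 0; 0.0026 0.0013 0.02 0 0 0 0; 0.0026 0.0013 0.03 0 0 0 0; 0.0026 0.0013 0.03 0 0 0 0;0.0026 0.0013 0.03 0 0 0 0'
python3 v.py w15 "[.5138,.1073,.063]" 129
```

```text
time_s: 30.25
position: [0.514, 0.1098, 0.1061]
tcp_rot: [[-0.629, 0.778, -0.0], [0.778, 0.629, -0.0], [0.0, -0.0, -1.0]]
force: [-0.0, -0.5, -0.6]
opening: 0.199
[0.514  0.1098 0.1061] [array([-0.0018, -0.0017,  0.0431]), array([-0.01, -0.  , -0.06])] [-0.  -0.5 -0.6]
tip px (np.float64(322.785590958569), np.float64(268.49211505633394)) hole px (np.float64(320.03733940425303), np.float64(260.2270800866097))
```

View pics/w15c.png

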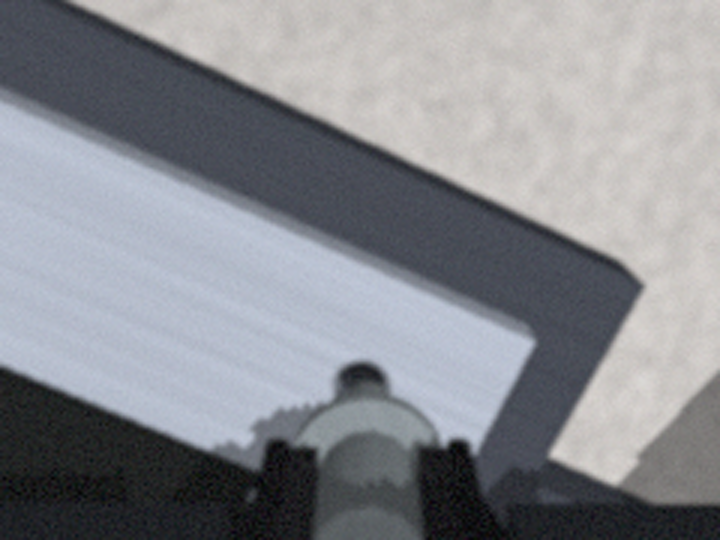

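```bash
python3 -m jog '-0.0014 -0.0004 0.002 0 0 0 0; -0.0014 -0.0004 0.005 0 0 0 0;-0.0014 -0.0004 0.005 0 0 0 0;-0.0014 -0.0004 0.005 0 0 0 0'
python3 v.py w16 "[.5138,.1073,.063]" 129
```

```text
time_s: 30.8
position: [0.5145, 0.1084, 0.1013]
tcp_rot: [[-0.628, 0.778, 0.0], [0.778, 0.628, 0.0], [-0.0, 0.0, -1.0]]
force: [-0.6, -0.7, -0.8]
opening: 0.198
[0.5145 0.1084 0.1013] [array([-0.0004, -0.0012,  0.0383]), array([ 0.  ,  0.  , -0.06])] [-0.6 -0.7 -0.8]
tip px (np.float64(322.78574487271027), np.float64(268.49223871534406)) hole px (np.float64(322.09839362569966), np.float64(263.59066486330653))
```

View pics/w16c.png

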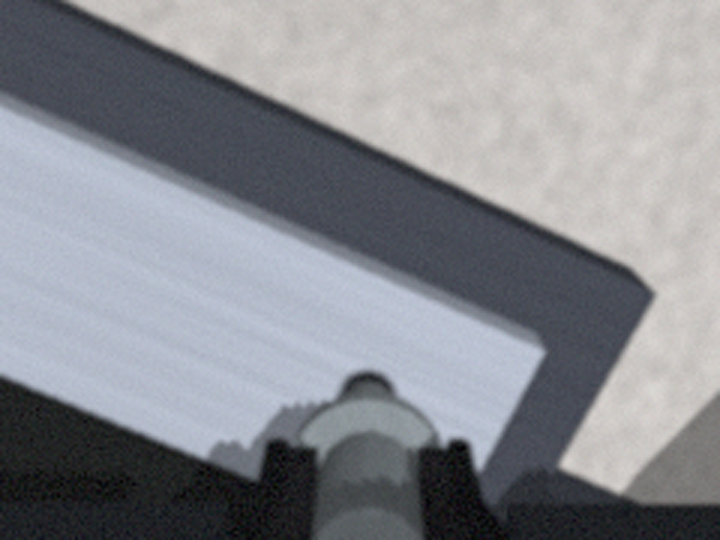

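Aligned; descend.

```bash
python3 -m jog '0 -0.0002 0.006 0 0 0 0; 0 -0.0002 0.012 0 0 0 0; 0 -0.0002 0.018 0 0 0 0; 0 -0.0002 0.024 0 0 0 0; 0 -0.0002 0.03 0 0 0 0; 0 -0.0002 0.035 0 0 0 0; 0 -0.0002 0.038 0 0 0 0;0 -0.0002 0.038 0 0 0 0'
```

```text
time_s: 31.85
position: [0.5153, 0.1088, 0.0647]
tcp_rot: [[-0.628, 0.778, 0.003], [0.778, 0.628, 0.001], [-0.001, 0.003, -1.0]]
force: [0.9, 3.3, 10.7]
opening: 0.199
```

```bash
python3 -m jog '0 0 0.002 0 0 0 0; 0 0 0.003 0 0 0 0; 0 0 0.003 0 0 0 0'
python3 -m jog '0 0 0.0 0 0 0 0.4; 0 0 0 0 0 0 0.4; 0 0 -0.02 0 0 0 0.4; 0 0 -0.06 0 0 0 0.45;  -0.06 0 -0.1 0 0 0 0.45;  -0.12 -0.04 -0.16 0 0 10 0.45; -0.12 -0.04 -0.18 0 0 20 0.8;-0.12 -0.04 -0.18 0 0 20 1'
python3 - <<'E'
from h import *
st,im,d=snap("wrist","w17"); print(read_state()["position"])
E
```

```text
time_s: 32.22
position: [0.5155, 0.1089, 0.0644]
tcp_rot: [[-0.628, 0.778, 0.004], [0.778, 0.628, 0.001], [-0.002, 0.004, -1.0]]
force: [-3.6, 4.0, 32.9]
opening: 0.197
time_s: 33.22
position: [0.5607, -0.0132, 0.2429]
tcp_rot: [[-0.321, 0.947, 0.006], [0.947, 0.321, -0.002], [-0.004, 0.005, -1.0]]
force: [0.1, 0.3, -1.6]
opening: 0.598
[ 0.55867521 -0.0114486   0.2406293 ]
```

View pics/w17.png

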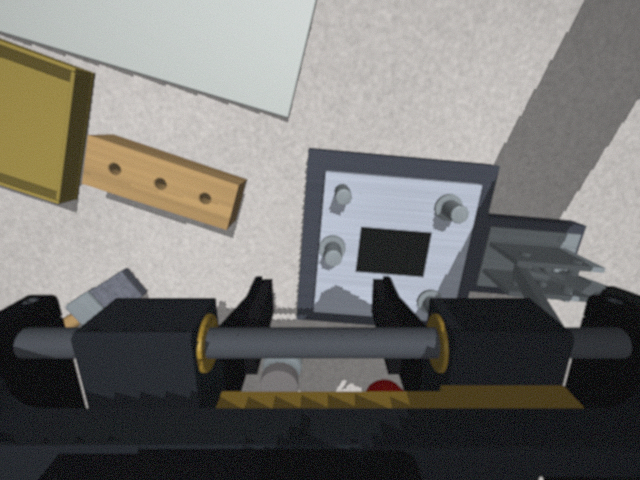

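All three pins are in, at (341,195, post nearby), (451,210) and (332,250). I'll check pin-top heights by depth and locate the plaque and sherd again.

```bash
cat > chk.py <<'E'
from h import *
st=read_state()
for n in("scene","side"):
    im,d=capture(n); cv2.imwrite(f"pics/chk_{n}.png",im[:,:,::-1]); P=cloud(n,d)
    a=np.radians(13.8); off=np.array([.003,.0025]) if n=="scene" else 0
    J=(P[...,:2]-np.array([.5782,.0716])-off)@np.array([[np.cos(a),-np.sin(a)],[np.sin(a),np.cos(a)]])
    for nm,h in(("h1",(.054,.05)),("h2",(-.054,.05)),("h3",(0,-.066)),("post",(-.062,-.062))):
        m=(np.hypot(*(J-np.array(h)).transpose(2,0,1))<.02)&(P[...,2]>.055)&(P[...,2]<.1); q=P[m]
        if len(q): print(n,nm,len(q),np.percentile(q[:,2],[50,95]).round(4), J[m].mean(0).round(4))
E
python3 chk.py
python3 - <<'E'
from h import *
d=np.load("w17.npz"); st=read_state(); P=cloud("wrist",d["d"],st)
a=np.radians(13.8); J=(P[...,:2]-np.array([.5782,.0716]))@np.array([[np.cos(a),-np.sin(a)],[np.sin(a),np.cos(a)]])
for nm,h in(("h1",(.054,.05)),("h2",(-.054,.05)),("h3",(0,-.066)),("post",(-.062,-.062))):
    m=(np.hypot(*(J-np.array(h)).transpose(2,0,1))<.02)&(P[...,2]>.055)&(P[...,2]<.1); m[285:]=0; q=P[m]
    if len(q): print(nm,len(q),np.percentile(q[:,2],[50,95]).round(4),J[m&(P[...,2]>.066)].mean(0).round(4))
E
```

```text
scene h1 73 [0.0681 0.0719] [0.0562 0.0498]
scene h2 30 [0.0641 0.0693] [-0.0489  0.0493]
scene h3 65 [0.0676 0.072 ] [ 0.0023 -0.066 ]
scene post 50 [0.0681 0.0728] [-0.0597 -0.0622]
side h1 55 [0.0664 0.0702] [0.0522 0.0461]
side h2 66 [0.0665 0.0711] [-0.0562  0.0456]
side h3 69 [0.0672 0.0707] [-0.0022 -0.0695]
side post 72 [0.0662 0.0702] [-0.0628 -0.0653]
h2 349 [0.0669 0.0683] [-0.0605  0.0544]
h3 283 [0.0659 0.0671] [-0.0054 -0.0607]
post 244 [0.0665 0.0679] [-0.0673 -0.0567]
```

Pin tops match the post top (0.071 m), so all three are home. The plaque has to come in with the camera away from the raised arm, which means a tool yaw near -156°. Next I'll look at the plaque.

```bash
python3 -m jog '0 0 0 0 0 10 1; 0 0 0 0 0 20 1; 0 0 0 0 0 30 1; 0 0 0 0 0 40 1; 0 0 0 0 0 50 1; 0 0 0 0 0 60 1; 0 0 0 0 0 70 1; 0 0 0 0 0 80 1'
python3 -c "
from h import *
print(delta([.378,-.36,.24],-84.6))"
```

```text
time_s: 34.38
position: [0.5567, -0.0086, 0.2377]
tcp_rot: [[0.877, 0.481, -0.006], [0.481, -0.877, 0.001], [-0.005, -0.004, -1.0]]
force: [0.9, 0.5, 0.8]
opening: 1.001
[array([-0.3257,  0.2221, -0.0017]), array([1.1000e-01, 4.0000e-01, 1.1336e+02])]
```

```bash
python3 -m jog '-0.04 0.027 0 0 0 10 1; -0.08 0.054 0 0 0 20 1; -0.12 0.082 0 0 0 30 1; -0.16 0.11 0 0 0 40 1; -0.2 0.136 0 0 0 50 1; -0.24 0.164 0 0 0 60 1; -0.28 0.19 0 0 0 70 1; -0.3257 0.2221 0 0 0 80 1'
python3 -c "
from h import *
print(delta([.378,-.36,.24],-84.6))"
```

```text
time_s: 35.38
position: [0.3799, -0.3607, 0.238]
tcp_rot: [[0.626, -0.779, -0.003], [-0.779, -0.626, 0.005], [-0.006, -0.001, -1.0]]
force: [0.5, 0.2, 0.1]
opening: 0.998
[array([-0.0018,  0.0011, -0.002 ]), array([ 0.06,  0.34, 33.39])]
```

```bash
python3 -m jog '0 0 0 0 0 10 1; 0 0 0 0 0 20 1; 0 0 0 0 0.2 30 1; 0 0 0 0 0.3 33.4 1; 0 0 0 0 0.3 33.4 1; 0 0 0 0 0.3 33.4 1'
cat > pl.py <<'E'
from h import *
import sys
st,im,d=snap("wrist",sys.argv[1]); P=cloud("wrist",d,st); print(np.round(st["position"],4))
hsv=cv2.cvtColor(im,cv2.COLOR_RGB2HSV)
m=(hsv[...,0]>55)&(hsv[...,0]<100)&(hsv[...,1]>70)&(P[...,2]<.06)&(d>0); m[292:]=0
m=cv2.morphologyEx(m.astype(np.uint8),cv2.MORPH_OPEN,np.ones((3,3)))
n,l,s,c=cv2.connectedComponentsWithStats(m)
for i in range(1,n):
    if s[i,4]>200:
        q=P[l==i]; zt=np.percentile(q[:,2],60); q=q[q[:,2]>zt-.003]
        r=cv2.minAreaRect((q[:,:2]*1000).astype(np.float32)); M=q[:,:2].mean(0)
        w,V=np.linalg.eigh(np.cov((q[:,:2]-M).T)); ax=V[:,1]; t=(q[:,:2]-M)@ax
        print(s[i,4],c[i].round(),"zt",round(zt,4),"rect",np.round(r[0],1),np.round(r[1],1),round(r[2],1),"mean",M.round(4),"axis",np.degrees(np.arctan2(ax[1],ax[0])).round(1),"t",t.min().round(3),t.max().round(3))
E
python3 pl.py w18
```

```text
time_s: 36.12
position: [0.381, -0.361, 0.2391]
tcp_rot: [[0.099, -0.995, 0.0], [-0.995, -0.099, -0.002], [0.002, -0.0, -1.0]]
force: [-0.3, 0.2, 0.3]
opening: 1.0
[ 0.381  -0.361   0.2391]
2424 [331. 169.] zt 0.0185 rect [ 421.6 -367.8] [67.1 43. ] 2.9 mean [ 0.4238 -0.3675] axis -177.4 t -0.031 0.036
1279 [247. 179.] zt 0.0164 rect [ 407.3 -280.1] [31.8 54.5] 70.2 mean [ 0.4049 -0.2795] axis 160.5 t -0.03 0.025
```

View pics/w18.png

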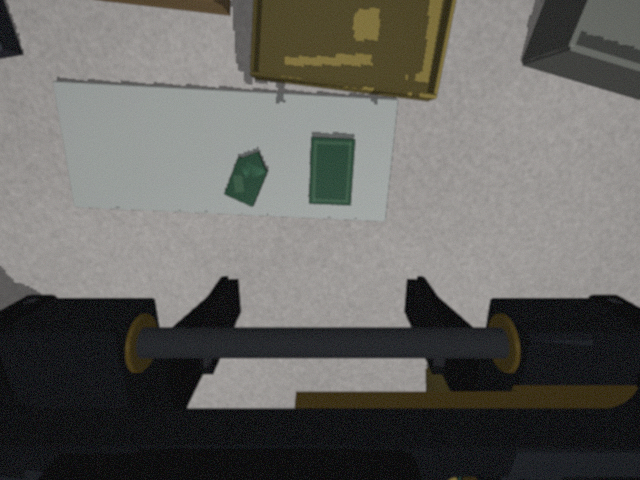

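The plaque is at pixel (331,169), world (0.422,-0.368), yaw 2.9°. The sherd has been knocked to about (0.406,-0.280). Picking the plaque now with a narrower opening.

```bash
python3 -c "
from h import *
print(delta([.422,-.368,.029],-87.1))"
```

```text
[array([ 0.01  , -0.04  ,  0.2105]), array([-0.03, -0.18,  2.74])]
```

```bash
python3 -m jog '0.01 -0.04 0.04 0 0 2.7 0.75; 0.01 -0.04 0.1 0 0 2.7 0.75; 0.01 -0.04 0.15 0 0 2.7 0.75; 0.01 -0.04 0.18 0 0 2.7 0.75; 0.01 -0.04 0.18 0 0 2.7 0.75; 0.01 -0.04 0.18 0 0 2.7 0.75'
python3 -c "
from h import *
print(delta([.422,-.368,.029],-87.1)); snap('wrist','w19')"
```

```text
time_s: 36.92
position: [0.4227, -0.3697, 0.0613]
tcp_rot: [[0.05, -0.999, 0.003], [-0.999, -0.05, -0.006], [0.006, -0.003, -1.0]]
force: [0.6, -0.5, 0.2]
opening: 0.752
[array([-0.002 ,  0.0007,  0.0322]), array([-0.15, -0.36, -0.05])]
```

View pics/w19.png

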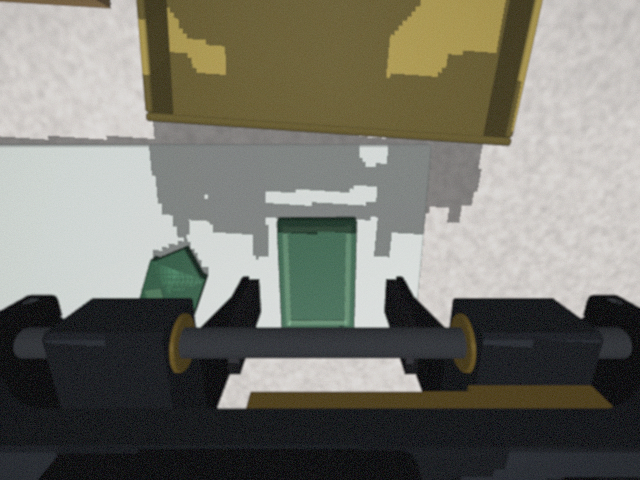

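```bash
python3 -m jog '-0.0015 0 0.015 0 0 0 0.75; -0.0015 0 0.031 0 0 0 0.75; -0.0015 0 0.031 0 0 0 0.75; -0.0015 0 0.031 0 0 0 0.4; -0.0015 0 0.031 0 0 0 0.4; -0.0015 0 0.031 0 0 0 0.4; -0.0015 0 0.031 0 0 0 0.4; -0.0015 0 0.031 0 0 0 0.4'
```

```text
time_s: 37.98
position: [0.4221, -0.3676, 0.0295]
tcp_rot: [[0.049, -0.999, 0.002], [-0.999, -0.049, -0.005], [0.005, -0.002, -1.0]]
force: [-0.5, 1.0, 0.5]
opening: 0.526
```

```bash
python3 -m jog '0 0 0 0 0 0 0; 0 0 0 0 0 0 0; 0 0 -0.03 0 0 0 0; 0 0 -0.06 0 0 0 0; 0 0 -0.1 0 0 0 0; 0 0 -0.14 0 0 0 0; 0 0 -0.14 0 0 0 0'
python3 - <<'E'
from h import *
print(delta([.59,-.05,.17],-150)); snap("wrist","w20"); st=read_state(); print(st["opening"])
E
```

```text
time_s: 38.85
position: [0.4233, -0.3689, 0.1722]
tcp_rot: [[0.05, -0.999, 0.006], [-0.999, -0.05, -0.011], [0.011, -0.006, -1.0]]
force: [-0.5, -0.7, -3.3]
opening: 0.526
[array([-3.102e-01, -1.823e-01, -2.000e-04]), array([-0.65, -0.38, 62.84])]
0.5206579818723938
```

View pics/w20.png

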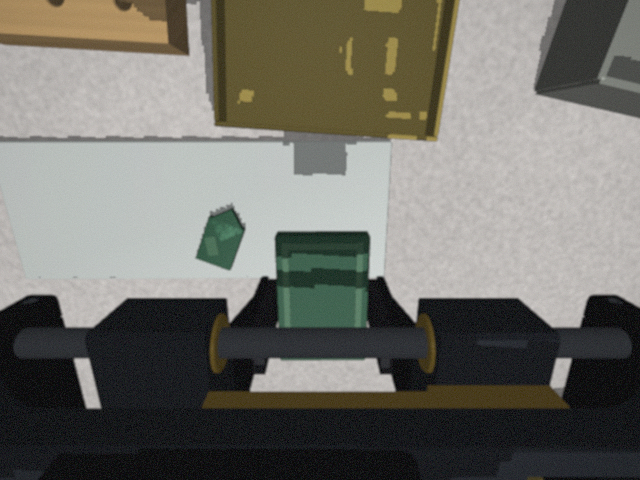

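```bash
python3 -m jog '-0.05 -0.029 0 0 0 9 0; -0.1 -0.058 0 0 0 18 0; -0.15 -0.088 0 0 0 27 0; -0.2 -0.117 0 -0.3 -0.2 36 0; -0.25 -0.146 0 -0.4 -0.3 45 0; -0.29 -0.17 0 -0.5 -0.3 54 0; -0.31 -0.182 0 -0.6 -0.4 62.8 0; -0.31 -0.182 0 -0.6 -0.4 62.8 0'
python3 - <<'E'
from h import *
print(read_state()["joint_positions"],delta([.5782,.0716,.1],-156))
E
```

```text
time_s: 39.9
position: [0.5875, -0.0465, 0.1658]
tcp_rot: [[-0.864, -0.504, -0.008], [-0.504, 0.864, 0.007], [0.003, 0.01, -1.0]]
force: [-0.1, -0.5, -3.6]
opening: 0.523
[-15.51213924  33.11660301  91.06903722   0.31291452  56.34208953
 134.03701066] [array([-0.0517,  0.106 ,  0.0666]), array([ 0.55, -0.21,  6.28])]
```

The joint readings show a shoulder offset, so yaw -164° is reachable, only about 2° off ideal.

```bash
python3 -m jog '-0.01 0.02 0 0.2 -0.1 5 0; -0.02 0.04 0 0.4 -0.1 10 0; -0.03 0.06 0 0.5 -0.2 14 0; -0.04 0.08 0.02 0.5 -0.2 14 0; -0.0517 0.106 0.04 0.5 -0.2 14 0; -0.0517 0.106 0.0666 0.5 -0.2 14 0; -0.0517 0.106 0.0666 0.5 -0.2 14 0;-0.0517 0.106 0.0666 0.5 -0.2 14 0'
python3 - <<'E'
from h import *
print(read_state()["joint_positions"],delta([.5782,.0716,.059],-164)); snap("wrist","w21")
E
```

```text
time_s: 40.9
position: [0.5798, 0.0685, 0.1022]
tcp_rot: [[-0.961, -0.276, 0.003], [-0.276, 0.961, -0.001], [-0.002, -0.002, -1.0]]
force: [-0.5, 0.8, -1.8]
opening: 0.523
[-4.19615579e+00  3.79448976e+01  9.46796503e+01 -7.00973896e-02
  4.72225295e+01  1.59838810e+02] [array([0.0008, 0.0035, 0.0432]), array([-0.1 ,  0.13,  0.01])]
```

View pics/w21.png

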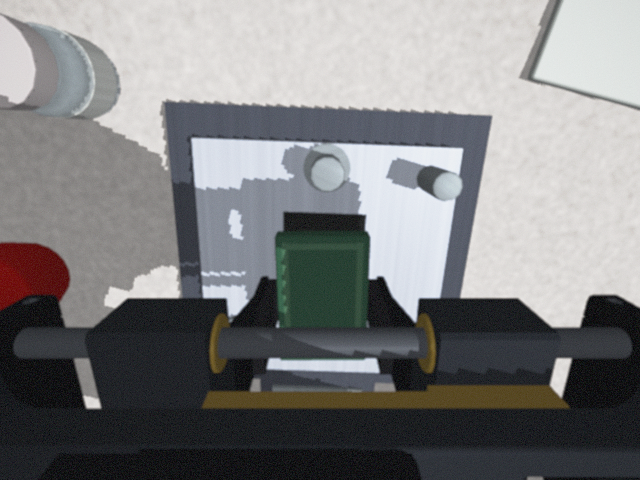

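```bash
python3 -m jog '0.0008 0.002 0.02 0 0 0 0; 0.0008 0.002 0.035 0 0 0 0; 0.0008 0.002 0.04 0 0 0 0;0.0008 0.002 0.04 0 0 0 0'
python3 - <<'E'
from h import *
st,im,d=snap("wrist","w22"); print(delta([.5782,.0716,.059],-164))
im=im.copy(); o=np.array([.5782,.0716]); a=np.radians(13.8); R=np.array([[np.cos(a),-np.sin(a)],[np.sin(a),np.cos(a)]])
for h in((.026,-.038),(-.026,-.038),(0,-.066),(.08,-.08),(-.08,-.08)):
    u,v=proj("wrist",[*(o+R@h),.037],st); print(h,u,v)
for h in((.023,-.035),(-.023,-.035)):
    u,v=proj("wrist",[*(o+R@h),.049],st); print("plaque top ideal",h,u,v)
c=im[100:320,200:480]; cv2.imwrite("pics/w22c.png",cv2.resize(c,None,fx=2.7,fy=2.7)[:,:,::-1])
E
```

```text
time_s: 41.45
position: [0.5787, 0.0711, 0.0622]
tcp_rot: [[-0.961, -0.276, 0.003], [-0.276, 0.961, -0.001], [-0.002, -0.002, -1.0]]
force: [-0.9, 0.2, -2.9]
opening: 0.524
[array([0.0006, 0.0007, 0.0035]), array([-0.11,  0.19,  0.03])]
(0.026, -0.038) 272.39725077057614 223.50251466964616
(-0.026, -0.038) 373.9594404283204 227.3704551098438
(0, -0.066) 325.55063180899606 170.03778914327296
(0.08, -0.08) 157.5998661964991 133.3174593002463
(-0.08, -0.08) 494.2910367374426 146.99427584893965
plaque top ideal (0.023, -0.035) 275.16111027565336 236.29983468721687
plaque top ideal (-0.023, -0.035) 370.7809276793157 239.90546130946
```

View pics/w22c.png

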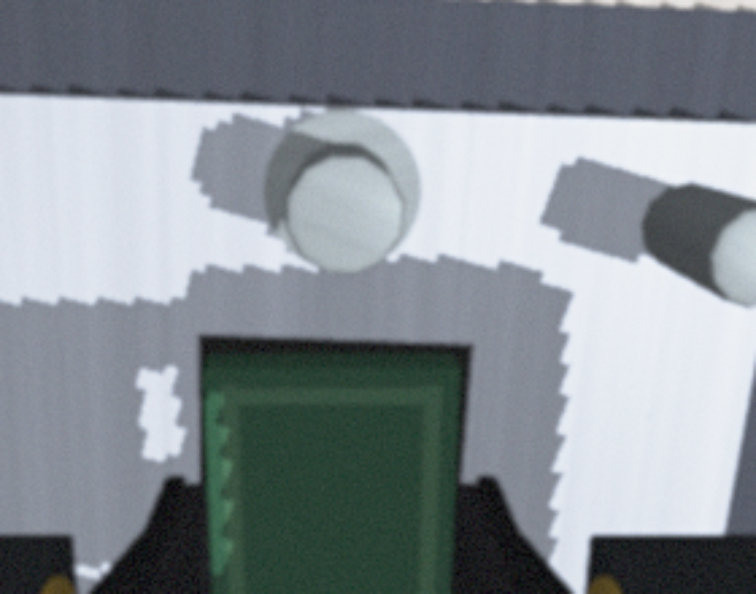

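```bash
python3 -m jog '0 0 0.0025 0 0 0 0; 0 0 0.0035 0 0 0 0; 0 0 0.0035 0 0 0 0'
python3 -m jog '0 0 0.002 0 0 0 0.68; 0 0 0.002 0 0 0 0.68; 0 0 0.002 0 0 0 0.68; 0 0 -0.03 0 0 0 0.68; 0 0 -0.07 0 0 0 0.68; 0 -0.05 -0.1 0 0 0 0.68; 0 -0.1 -0.12 0 0 0 0.68; 0 -0.1 -0.12 0 0 0 0.68'
python3 - <<'E'
from h import *
snap("wrist","w23"); snap("scene","s23"); print(read_state()["position"])
E
```

```text
time_s: 41.88
position: [0.5786, 0.0713, 0.0589]
tcp_rot: [[-0.961, -0.276, 0.003], [-0.276, 0.961, -0.001], [-0.003, -0.002, -1.0]]
force: [0.2, 0.3, -2.5]
opening: 0.523
time_s: 42.88
position: [0.6088, -0.0286, 0.1815]
tcp_rot: [[-0.962, -0.272, 0.01], [-0.272, 0.962, -0.003], [-0.009, -0.006, -1.0]]
force: [0.2, 0.5, -0.1]
opening: 0.684
[ 0.60541693 -0.02502564  0.17899157]
```

View pics/w23.png

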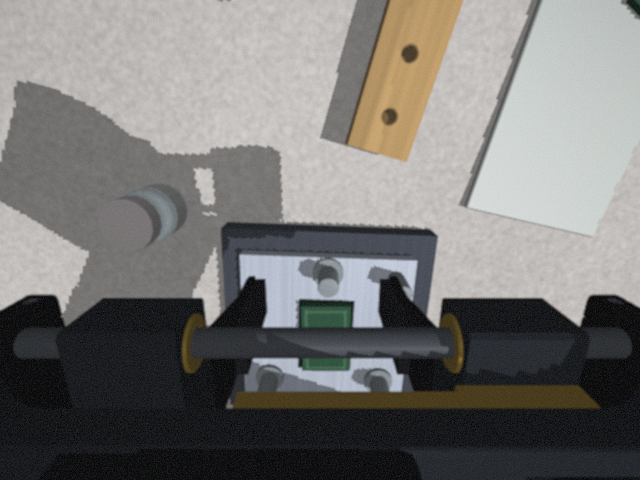

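The plaque is centred on the mark. Next the clamp: rotate to yaw 13.8° at a safe height and look at the handle.

```bash
python3 -m jog '0 0 -0.05 0 0 -10 0.5; 0 0 -0.1 0 0 -20 0.5; 0 0 -0.12 0 0 -30 0.5; 0 0 -0.12 0 0 -40 0.5; 0 0 -0.12 0 0 -50 0.5; 0 0 -0.12 0 0 -60 0.5; 0 0 -0.12 0 0 -70 0.5; 0 0 -0.12 0 0 -80 0.5'
python3 -m jog '0 0 0 0 0 -10 0.5; 0 0 0 0 0 -20 0.5; 0 0 0 0 0 -30 0.5; 0 0 0 0 0 -40 0.5; 0 0 0 0 0 -50 0.5; 0 0 0 0 0 -60 0.5; 0 0 0 0 0 -70 0.5; 0 0 0 0 0 -80 0.5'
python3 - <<'E'
from h import *
print(delta([.542,.2170,.31],13.8))
E
```

```text
time_s: 43.98
position: [0.6042, -0.0227, 0.2975]
tcp_rot: [[0.113, -0.994, -0.001], [-0.994, -0.113, 0.0], [-0.0, 0.001, -1.0]]
force: [-0.8, 0.1, 0.2]
opening: 0.5
time_s: 44.98
position: [0.6042, -0.0227, 0.2974]
tcp_rot: [[0.998, -0.061, -0.001], [-0.061, -0.998, 0.0], [-0.001, -0.0, -1.0]]
force: [0.5, -0.0, -0.5]
opening: 0.498
[array([-0.0768, -0.2354, -0.0124]), array([ -0.03,   0.03, -17.32])]
```

```bash
python3 -m jog '-0.0768 -0.2354 -0.0124 0 0 -17.3 0.5; -0.0768 -0.2354 -0.0124 0 0 -17.3 0.5; -0.0768 -0.2354 -0.0124 0 0 -17.3 0.5; -0.0768 -0.2354 -0.0124 0 0 -17.3 0.5; -0.0768 -0.2354 -0.0124 0 0 -17.3 0.5; -0.0768 -0.2354 -0.0124 0 0 -17.3 0.5; -0.0768 -0.2354 -0.0124 0 0 -17.3 0.5'
python3 - <<'E'
from h import *
st,im,d=snap("wrist","w24"); P=cloud("wrist",d,st); print(st["position"])
a=np.radians(13.8); J=(P[...,:2]-np.array([.5782,.0716]))@np.array([[np.cos(a),-np.sin(a)],[np.sin(a),np.cos(a)]])
m=(P[...,2]>.1)&(J[...,1]>.16)&(J[...,1]<.25)&(abs(J[...,0])<.05); m[290:]=0
for lo in np.arange(.1,.19,.01):
    k=m&(P[...,2]>=lo)&(P[...,2]<lo+.01); q=J[k]
    if len(q): print(round(lo,3),len(q),q.min(0).round(4),q.max(0).round(4))
for L in(.026,.075,.104): print(L,proj("wrist",[.5782-(.170+L*np.cos(1.05))*np.sin(a),.0716+(.170+L*np.cos(1.05))*np.cos(a),.075+L*np.sin(1.05)],st))
E
```

```text
time_s: 45.85
position: [0.5451, 0.2145, 0.3103]
tcp_rot: [[0.973, 0.229, 0.002], [0.229, -0.973, -0.001], [0.001, 0.002, -1.0]]
force: [-0.2, -0.7, -0.7]
opening: 0.506
[0.5450742  0.21452761 0.3103437 ]
0.1 18 [-0.008   0.1787] [0.008  0.1842]
0.11 81 [-0.0089  0.1792] [0.0089 0.1928]
0.12 83 [-0.0085  0.1855] [0.0087 0.1966]
0.13 97 [-0.0089  0.1906] [0.0085 0.2031]
0.14 105 [-0.0087  0.1971] [0.0083 0.2083]
0.15 143 [-0.0089  0.2024] [0.0088 0.2258]
0.16 348 [-0.0087  0.2082] [0.0079 0.225 ]
0.026 (np.float64(321.0828890837549), np.float64(175.62460042147666))
0.075 (np.float64(320.6817013123897), np.float64(154.35020915036637))
0.104 (np.float64(320.37888699060625), np.float64(138.29241570817658))
```

View pics/w24.png

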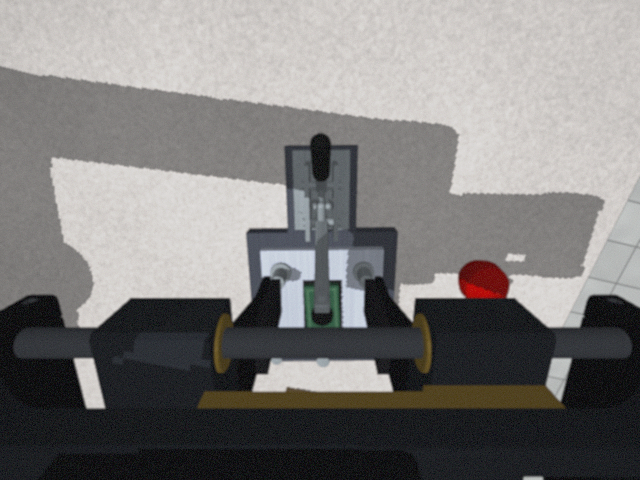

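```bash
python3 -c "
from h import *
print(delta([.5288,.2729,.14],13.8))"
```

```text
[array([-0.0029, -0.0612,  0.1704]), array([ 0.1 , -0.1 , -0.57])]
```

```bash
python3 -m jog '-0.002 -0.06 0 0 0 -0.5 0.5; -0.002 -0.06 0.05 0 0 -0.5 0.5; -0.002 -0.06 0.09 0 0 -0.5 0.5;-0.002 -0.06 0.09 0 0 -0.5 0.5;-0.002 -0.06 0.09 0 0 -0.5 0.5'
python3 -c "
from h import *
print(delta([.5288,.2729,.14],13.8)); snap('wrist','w25')"
```

```text
time_s: 46.52
position: [0.5311, 0.2728, 0.2221]
tcp_rot: [[0.971, 0.238, 0.005], [0.238, -0.971, -0.0], [0.005, 0.001, -1.0]]
force: [0.1, -0.9, 1.5]
opening: 0.501
[array([-0.0026, -0.0008,  0.0821]), array([ 0.08, -0.28, -0.06])]
```

View pics/w25.png

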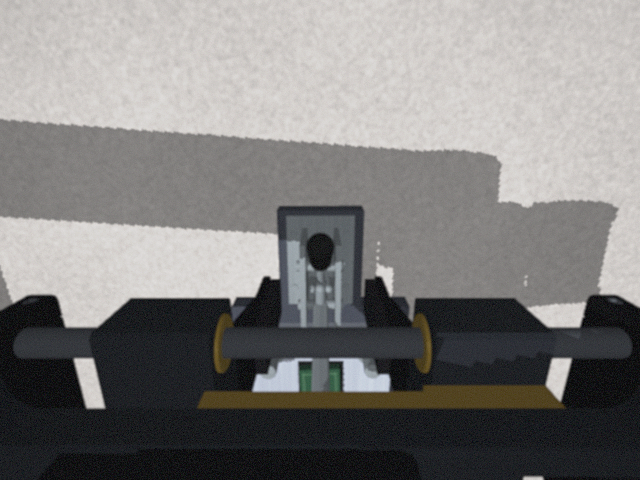

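Handle end at (320,250), centred between the fingers. Descend and grip.

```bash
python3 -m jog '-0.0015 -0.0008 0.04 0 0 0 0.5; -0.0015 -0.0008 0.082 0 0 0 0.5; -0.0015 -0.0008 0.082 0 0 0 0.5; -0.0015 -0.0008 0.082 0 0 0 0.5'
python3 -m jog '0 0 0 0 0 0 0; 0 0 0 0 0 0 0; 0 0 0 0 0 0 0;0 0 0 0 0 0 0;0 0 0 0 0 0 0'
python3 - <<'E'
from h import *
st=read_state(); R=np.array(st["tcp_rot"]); a=np.radians(13.8); p=np.array(st["position"])
yj=(p[:2]-[.5782,.0716])@[-np.sin(a),np.cos(a)]; xj=(p[:2]-[.5782,.0716])@[np.cos(a),np.sin(a)]
dy,dz=yj-.170,p[2]-.075; r=np.hypot(dy,dz); th=np.arctan2(dz,dy); print(xj,yj,p[2],r,th)
for t in np.r_[np.linspace(th,0.04,17)[1:],-.0]:
    q=np.array([*(np.array([.5782,.0716])+(.170+r*np.cos(t))*np.array([-np.sin(a),np.cos(a)])),.075+r*np.sin(t)])
    q0=np.array([*(np.array([.5782,.0716])+yj*np.array([-np.sin(a),np.cos(a)])),p[2]])
    print(round(t,3),(R.T@(q-q0)).round(4))
E
```

```text
time_s: 47.08
position: [0.53, 0.2741, 0.1411]
tcp_rot: [[0.971, 0.239, 0.007], [0.239, -0.971, 0.0], [0.007, 0.001, -1.0]]
force: [1.0, 0.3, -0.6]
opening: 0.502
time_s: 47.7
position: [0.5294, 0.274, 0.1395]
tcp_rot: [[0.971, 0.239, 0.006], [0.239, -0.971, 0.0], [0.006, 0.001, -1.0]]
force: [2.7, 0.9, 2.5]
opening: 0.199
0.0009240750628317816 0.2082267513334605 0.13954281283043873 0.07501372678100503 1.036080272294739
0.974 [-0.     -0.0039  0.0025]
0.912 [-0.     -0.0077  0.0052]
0.849 [-0.     -0.0113  0.0082]
0.787 [-0.0001 -0.0147  0.0114]
0.725 [-0.0001 -0.0179  0.0148]
0.663 [-0.0001 -0.0209  0.0184]
0.6 [-0.0001 -0.0237  0.0221]
0.538 [-0.0001 -0.0262  0.0261]
0.476 [-0.0002 -0.0285  0.0301]
0.414 [-0.0002 -0.0305  0.0344]
0.351 [-0.0002 -0.0323  0.0387]
0.289 [-0.0002 -0.0337  0.0431]
0.227 [-0.0003 -0.0349  0.0476]
0.165 [-0.0003 -0.0358  0.0522]
0.102 [-0.0003 -0.0365  0.0568]
0.04 [-0.0003 -0.0368  0.0615]
-0.0 [-0.0003 -0.0369  0.0645]
```

```bash
python3 -m jog '0 -0.0039 0.0025 0 0 0 0; 0 -0.0077 0.0052 0 0 0 0; 0 -0.0113 0.0082 0 0 0 0; 0 -0.0147 0.0114 0 0 0 0; 0 -0.0179 0.0148 0 0 0 0; 0 -0.0209 0.0184 0 0 0 0; 0 -0.0237 0.0221 0 0 0 0; 0 -0.0262 0.0261 0 0 0 0'
python3 -c "
from h import *
snap('wrist','w26');st=read_state();print(st['position'],st['moment'])"
```

```text
time_s: 48.7
position: [0.5231, 0.2999, 0.1131]
tcp_rot: [[0.971, 0.239, 0.006], [0.239, -0.971, 0.001], [0.006, 0.001, -1.0]]
force: [2.3, 2.0, 5.0]
opening: 0.194
[0.5230187  0.30025106 0.11255713] [ 0.38084199 -0.64105641 -0.03125597]
```

```bash
python3 -m jog '0 -0.0023 0.004 0 0 0 0; 0 -0.0043 0.0083 0 0 0 0; 0 -0.0061 0.0126 0 0 0 0; 0 -0.0075 0.017 0 0 0 0; 0 -0.0087 0.0215 0 0 0 0; 0 -0.0096 0.0261 0 0 0 0; 0 -0.0103 0.0307 0 0 0 0; 0 -0.0106 0.0354 0 0 0 0'
python3 -m jog '0 0 0.001 0 0 0 0;0 0 0.002 0 0 0 0;0 0 0.003 0 0 0 0;0 0 0.003 0 0 0 0'
python3 -c "
from h import *
snap('scene','s27');snap('side','d27');snap('wrist','w27')"
```

```text
time_s: 49.75
position: [0.5206, 0.3101, 0.0774]
tcp_rot: [[0.971, 0.239, 0.006], [0.239, -0.971, 0.001], [0.005, 0.001, -1.0]]
force: [3.2, 3.8, 3.1]
opening: 0.193
time_s: 50.25
position: [0.5206, 0.3102, 0.0755]
tcp_rot: [[0.971, 0.239, 0.006], [0.239, -0.971, 0.001], [0.006, 0.001, -1.0]]
force: [1.8, 4.2, 11.7]
opening: 0.193
```

```bash
python3 - <<'E'
import numpy as np,cv2
a=np.load("s27.npz")["im"][230:390,270:490]; b=np.load("d27.npz")["im"][130:310,190:420]
cv2.imwrite("pics/m27.png",np.vstack([cv2.resize(a,(780,300)),cv2.resize(b,(780,300))])[:,:,::-1])
E
```

```text
(no output)
```

View pics/m27.png

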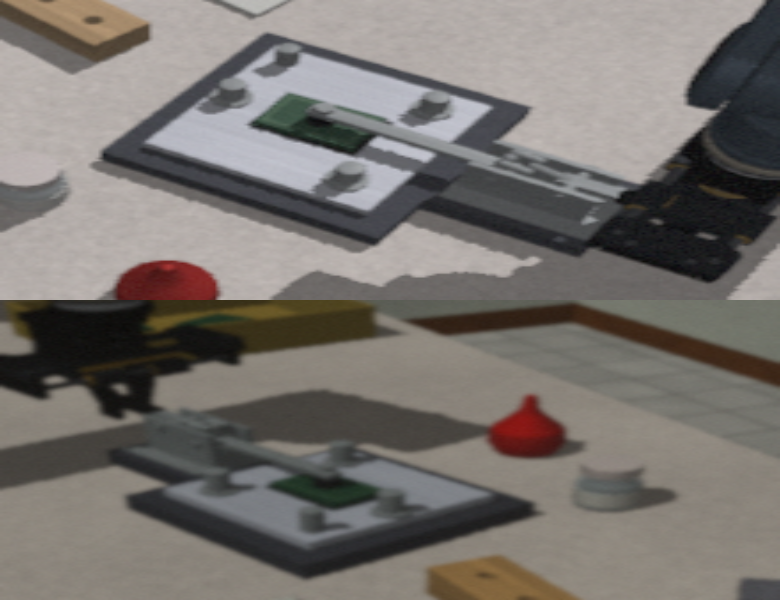

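The arm is down on the plaque. One firmer push to confirm the stop, then release.

```bash
python3 -m jog '0 0 0.001 0 0 0 0;0 0 0.002 0 0 0 0;0 0 0.002 0 0 0 0'
python3 -m jog '0 0 0 0 0 0 0.5;0 0 0 0 0 0 0.5;0 0 0 0 0 0 0.5;0 0 0 0 0 0 0.5;0 0 -0.04 0 0 0 0.5;0 0 -0.1 0 0 0 0.5;0 0 -0.15 0 0 0 0.5;0 0.03 -0.17 0 0 0 0.5'
python3 - <<'E'
from h import *
st,im,d=snap("wrist","w28"); P=cloud("wrist",d,st); print(delta([.56,-.0,.26],-30))
a=np.radians(13.8); J=(P[...,:2]-np.array([.5782,.0716]))@np.array([[np.cos(a),-np.sin(a)],[np.sin(a),np.cos(a)]])
m=(P[...,2]>.05)&(J[...,1]>.2)&(J[...,1]<.3)&(abs(J[...,0])<.004); m[290:]=0
for lo in np.arange(.2,.29,.01):
    k=m&(J[...,1]>=lo)&(J[...,1]<lo+.01)
    if k.any(): print(round(lo,3),k.sum(),np.percentile(P[k][:,2],[50,90]).round(4))
E
```

```text
time_s: 50.78
position: [0.5207, 0.3102, 0.0751]
tcp_rot: [[0.971, 0.239, 0.006], [0.239, -0.971, 0.001], [0.006, 0.001, -1.0]]
force: [0.4, 1.5, 19.9]
opening: 0.191
time_s: 51.78
position: [0.5271, 0.2819, 0.2457]
tcp_rot: [[0.97, 0.242, 0.008], [0.242, -0.97, 0.001], [0.008, 0.001, -1.0]]
force: [-0.3, -0.0, -0.3]
opening: 0.501
[array([-0.0362,  0.2772, -0.0121]), array([ 2.000e-02, -6.300e-01,  4.385e+01])]
0.2 79 [0.0849 0.0861]
0.21 86 [0.0856 0.0866]
0.22 95 [0.0859 0.0868]
0.23 98 [0.0864 0.0874]
0.24 100 [0.0867 0.0877]
0.25 96 [0.0872 0.0881]
0.26 108 [0.087 0.088]
0.27 39 [0.0833 0.0852]
```

View pics/w28.png

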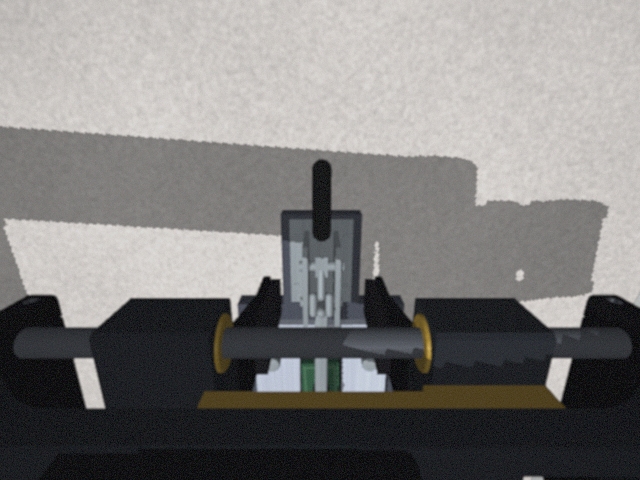

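The handle slope measures about 0.045 rad, so it is at its stop, and the clamp is locked. Now the sherd.

```bash
python3 -m jog '-0.01 0.06 -0.01 0 0 10 0.6; -0.02 0.12 -0.01 0 -0.3 20 0.6; -0.03 0.18 -0.01 0 -0.5 30 0.7; -0.036 0.24 -0.012 0 -0.6 40 0.8; -0.0362 0.2772 -0.0121 0 -0.6 43.8 0.9; -0.0362 0.2772 -0.0121 0 -0.6 43.8 0.9;-0.0362 0.2772 -0.0121 0 -0.6 43.8 0.9'
python3 -c "
from h import *
print(delta([.365,-.285,.24],-95))"
```

```text
time_s: 52.7
position: [0.5566, 0.0031, 0.254]
tcp_rot: [[0.866, -0.5, -0.009], [-0.5, -0.866, 0.002], [-0.009, 0.003, -1.0]]
force: [0.6, 1.2, 0.2]
opening: 0.897
[array([-0.0219,  0.3452,  0.0154]), array([ 0.45,  0.34, 65.03])]
```

```bash
python3 -m jog '-0.0219 0.05 0.0154 0 0 10 0.9; -0.0219 0.1 0.0154 0 0 20 0.9; -0.0219 0.15 0.0154 0 0 30 0.9; -0.0219 0.2 0.0154 0 0 40 0.9; -0.0219 0.25 0.0154 0.2 0 50 0.9; -0.0219 0.3 0.0154 0.3 0.2 60 0.9; -0.0219 0.3452 0.0154 0.4 0.3 65 0.9; -0.0219 0.3452 0.0154 0.4 0.3 65 0.9'
python3 -m jog '0 0 0 0 0 0 0.9;0 0 0 0 0 0 0.9'
python3 pl.py w29
python3 - <<'E'
from h import *
for n in("scene",):
    im,d=capture(n); P=cloud(n,d)
    for l in("sherd1_center","tray"): print(l,[(np.round(r["centre"],3).tolist(),round(r["score"],2)) for r in spot_in(l,n)][:3])
E
```

```text
time_s: 53.7
position: [0.3654, -0.2867, 0.2406]
tcp_rot: [[-0.089, -0.996, 0.001], [-0.996, 0.089, -0.001], [0.001, -0.001, -1.0]]
force: [0.0, 0.8, -0.3]
opening: 0.899
time_s: 53.95
position: [0.3664, -0.2838, 0.2404]
tcp_rot: [[-0.084, -0.996, 0.001], [-0.996, 0.084, 0.0], [-0.0, -0.001, -1.0]]
force: [0.8, 0.6, 0.0]
opening: 0.9
[ 0.3664 -0.2838  0.2404]
1238 [313. 173.] zt 0.0164 rect [ 407.1 -279.6] [31.5 53.6] 69.8 mean [ 0.4052 -0.2791] axis 160.8 t -0.029 0.025
sherd1_center [([0.413, -0.274, 0.017], 0.48), ([0.576, 0.12, 0.036], 0.35)]
tray [([0.572, -0.376, 0.006], 0.58)]
```

View pics/w29.png

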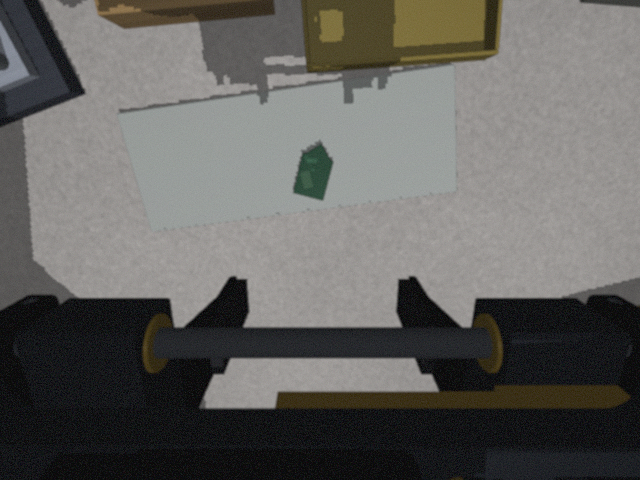

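```bash
python3 -c "
from h import *
print(delta([.4042,-.279,.028],-109.8))"
```

```text
[array([-0.009 , -0.037 ,  0.2126]), array([-0.07, -0.03, 14.94])]
```

```bash
python3 -m jog '-0.009 -0.037 0.05 0 0 10 0.65; -0.009 -0.037 0.1 0 0 14.9 0.65; -0.009 -0.037 0.15 0 0 14.9 0.65; -0.009 -0.037 0.18 0 0 14.9 0.65; -0.009 -0.037 0.18 0 0 14.9 0.65; -0.009 -0.037 0.18 0 0 14.9 0.65'
python3 -c "
from h import *
print(delta([.4042,-.279,.028],-109.8)); snap('wrist','w30')"
```

```text
time_s: 54.9
position: [0.4044, -0.2804, 0.0614]
tcp_rot: [[-0.339, -0.941, 0.002], [-0.941, 0.339, -0.002], [0.001, -0.003, -1.0]]
force: [0.1, -0.3, 1.0]
opening: 0.649
[array([-0.0013,  0.0007,  0.0334]), array([-0.16, -0.06, -0.05])]
```

View pics/w30.png

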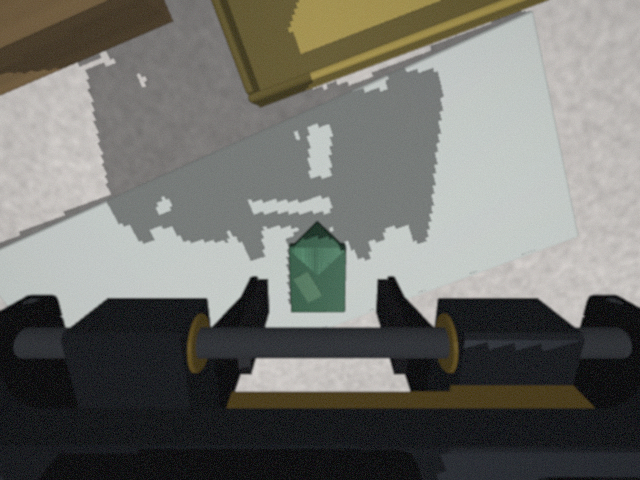

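```bash
python3 -m jog '-0.0012 0.0005 0.018 0 0 0 0.65; -0.0012 0.0005 0.033 0 0 0 0.65; -0.0012 0.0005 0.033 0 0 0 0.65; -0.0012 0.0005 0.033 0 0 0 0; -0.0012 0.0005 0.033 0 0 0 0;-0.0012 0.0005 0.033 0 0 0 0;-0.0012 0.0005 0.033 0 0 0 0;-0.0012 0.0005 0.033 0 0 0 0'
python3 -m jog '0 0 -0.04 0 0 0 0; 0 0 -0.08 0 0 0 0; 0 0 -0.11 0 0 0 0; 0 0 -0.11 0 0 0 0'
python3 -c "
from h import *
print(delta([.571,-.378,.1],-90)); snap('wrist','w31')"
```

```text
time_s: 55.95
position: [0.4037, -0.2786, 0.0278]
tcp_rot: [[-0.34, -0.94, 0.001], [-0.94, 0.34, -0.001], [0.0, -0.001, -1.0]]
force: [-0.4, 1.2, 2.8]
opening: 0.385
time_s: 56.45
position: [0.4045, -0.2796, 0.1394]
tcp_rot: [[-0.34, -0.941, 0.004], [-0.941, 0.34, -0.005], [0.003, -0.006, -1.0]]
force: [-0.2, -1.0, -0.8]
opening: 0.387
[array([ 0.0359, -0.1898,  0.0406]), array([ -0.3 ,  -0.22, -19.85])]
```

View pics/w31.png

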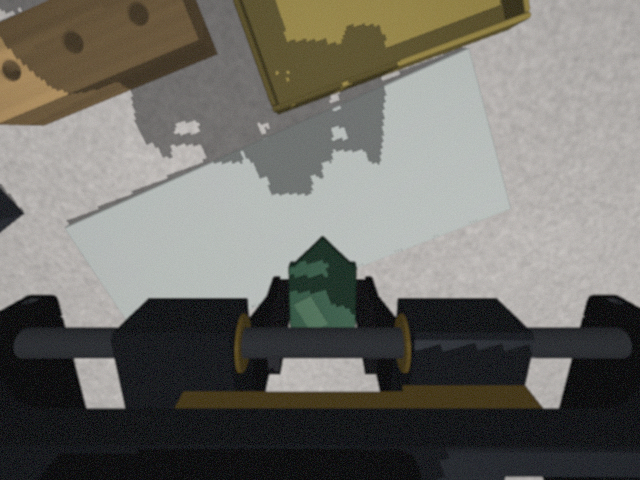

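```bash
python3 -m jog '0.01 -0.05 0 0 0 -9 0; 0.02 -0.1 0 0 0 -18 0; 0.03 -0.15 0 0 0 -19.8 0; 0.0359 -0.1898 0 0 0 -19.8 0; 0.0359 -0.1898 0.04 0 0 -19.8 0; 0.0359 -0.1898 0.04 0 0 -19.8 0; 0.0359 -0.1898 0.04 0 0 -19.8 0'
python3 -c "
from h import *
print(delta([.571,-.378,.029],-90)); st,im,d=snap('wrist','w32')
P=cloud('wrist',d,st); m=(P[...,2]>.024)&(P[...,2]<.036); m[290:]=0; q=P[m]; print(q.min(0),q.max(0))"
```

```text
time_s: 57.38
position: [0.5691, -0.3762, 0.0968]
tcp_rot: [[-0.001, -1.0, -0.001], [-1.0, 0.001, 0.001], [-0.001, 0.001, -1.0]]
force: [0.3, -0.4, -0.1]
opening: 0.388
[array([ 0.0018, -0.002 ,  0.0678]), array([ 0.06,  0.06, -0.08])]
[ 0.54526993 -0.56552499  0.02400001] [ 0.66408799 -0.17153392  0.03599886]
```

View pics/w32.png

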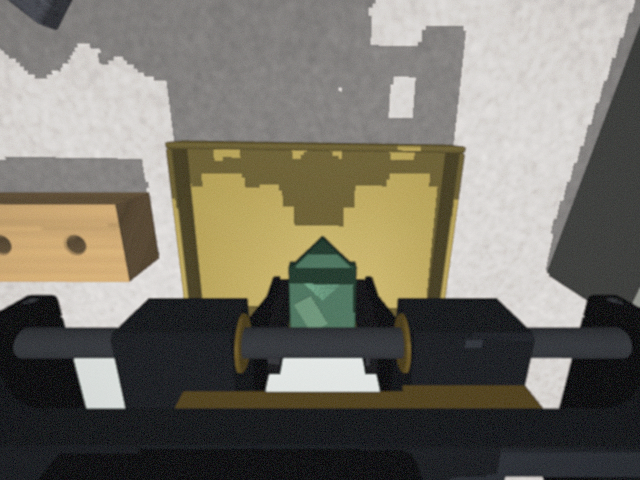

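```bash
python3 -m jog '0 0 0.03 0 0 0 0; 0 0 0.055 0 0 0 0; 0 0 0.068 0 0 0 0; 0 0 0.071 0 0 0 0;0 0 0.071 0 0 0 0; 0 0 0.071 0 0 0 0.6; 0 0 0.071 0 0 0 0.6; 0 0 0.071 0 0 0 0.6'
python3 -m jog '0 0 -0.03 0 0 0 0.6; 0 0 -0.08 0 0 0 0.6; 0 0.05 -0.12 0 0 0 0.6; 0 0.1 -0.15 0 0 0 0.6; 0 0.12 -0.15 0 0 0 0.6; 0 0.12 -0.15 0 0 0 0.6;0 0.12 -0.15 0 0 0 0.6'
python3 pl.py w33; python3 chk.py
python3 - <<'E'
from h import *
c=cv2.imread("pics/chk_scene.png"); 
a=c[240:380,280:500]; b=c[140:250,190:360]
cv2.imwrite("pics/fin.png",np.vstack([cv2.resize(a,(760,330)),cv2.resize(b,(760,270))]))
E
```

```text
time_s: 58.42
position: [0.5702, -0.3771, 0.0274]
tcp_rot: [[-0.001, -1.0, 0.002], [-1.0, 0.001, -0.001], [0.001, -0.002, -1.0]]
force: [0.7, -0.2, 0.6]
opening: 0.582
time_s: 59.3
position: [0.4506, -0.3769, 0.1767]
tcp_rot: [[-0.001, -1.0, 0.002], [-1.0, 0.001, -0.001], [0.001, -0.002, -1.0]]
force: [0.3, -0.8, -0.5]
opening: 0.601
[ 0.4506 -0.3769  0.1767]
478 [627.   9.] zt 0.0143 rect [ 622.9 -616. ] [25.7 11.5] 82.7 mean [ 0.6224 -0.615 ] axis 80.5 t -0.014 0.012
1574 [323.  82.] zt 0.0122 rect [ 572.1 -378.6] [51.4 31.2] 0.9 mean [ 0.5699 -0.3794] axis 175.9 t -0.028 0.024
scene h1 72 [0.0682 0.072 ] [0.0561 0.0495]
scene h2 67 [0.0686 0.072 ] [-0.0525  0.0493]
scene h3 66 [0.0674 0.0723] [ 0.0021 -0.0659]
scene post 51 [0.0679 0.0723] [-0.0597 -0.0624]
side h1 55 [0.0653 0.0708] [0.0521 0.0464]
side h2 69 [0.0655 0.0708] [-0.0561  0.0453]
side h3 67 [0.0676 0.0709] [-0.0022 -0.0692]
side post 69 [0.0663 0.0705] [-0.0628 -0.0651]
```

View pics/w33.png

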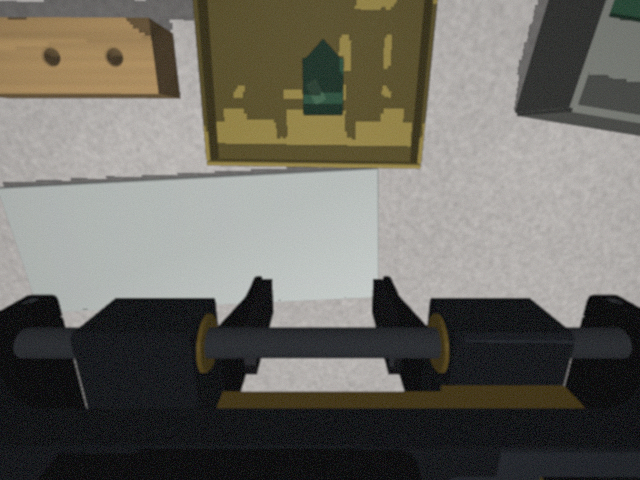

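View pics/fin.png

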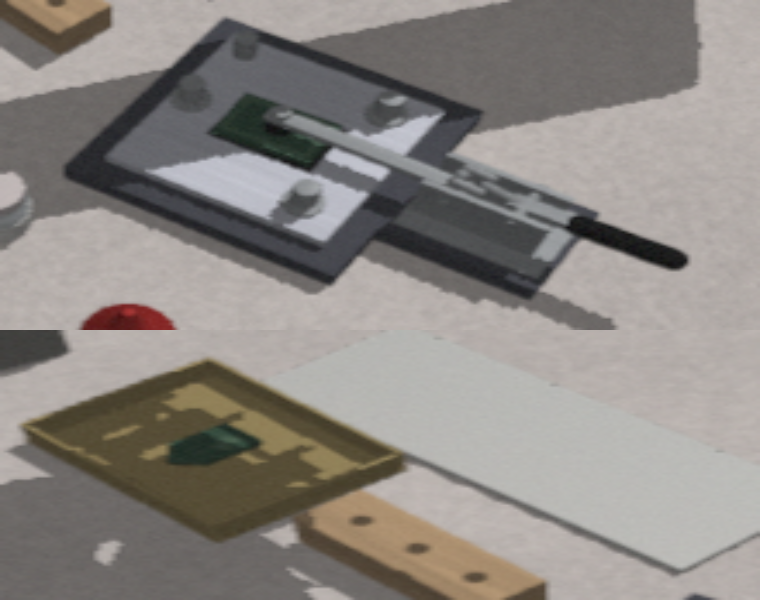

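The sherd lies in the tray, the pins are home, the plaque is clamped and the handle is down. The robot is clear of everything, so I'm handing in.

```bash
python3 -c "
from rig import hand_in
print(hand_in())"
```

```text
the job is handed in; nothing more can be done
None
```

The job is done and handed in at about 60 s of the 210 s allowed; `hand_in` gave no verdict.

- **Stage:** I turned it by the post. It measured within about 0.3° of aligned before pinning.
- **Pins:** All three pins from the rack are in holes 3, 1 and 2. In the last depth check their tops stood level with the post top, 0.071 m, which is the height for fully home.
- **Plaque:** It lies flat on the mark, lengthwise, about 2° off the jig's axis by the placing pose. It was centred to a few millimetres at release.
- **Clamp:** The handle met its stop at about 20 N. After I let go, its slope measured about 0.045 rad, which matches the stop. The last scene picture shows the pad on the plaque; I could not measure the pad force itself.
- **Sherd:** There was only one, and it got knocked aside during the run. I found it again and put it at the middle of the tray.
- **Left alone:** I never touched the blower, jar or brush. The gripper was clear of everything at the end.

No final check failed. The scene and wrist cameras disagreed by about 3 mm. I used the wrist camera for all positioning.

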